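Scoop relay modules out from under the riser shelf and stack them

TASK

Some relay modules have ended up beneath the clear riser shelf where the gripper cannot reach: slide the flat scoop under the shelf's lip so that each module is backed against the rear wall and ends up on the blade, and draw it out riding on it, never dragged along the bench or touched by the gripper under the shelf. Stack all of them in one square pile on the green pad, each lying flat, centred and in line with the pad and the others. At the end leave the scoop lying flat on the bench, fully out from under the shelf, and do not disturb the other things on the bench.

Things in the scene. Friction and masses are not known exactly. Their poses are not given: they have to be found in the camera images.
- relay_a_c (a point): Centre (15 mm above the underside) of the first relay module; None if absent, two or three alike are there. White moulded box, 46 mm along x, 72 mm along y, 30 mm high (keys to 32), 62 g nominal, square lower edges. Starts flat on the bench under the shelf, long side within 10 degrees of the shelf's x, centre 70 to 85 mm behind the lip's front, neighbours 90 mm apart along the lip.
- relay_b_c (a point): Centre (15 mm above the underside) of the second relay module; None if absent, two or three alike are there. White moulded box, 46 mm along x, 72 mm along y, 30 mm high (keys to 32), 62 g nominal, square lower edges. Starts flat on the bench under the shelf, long side within 10 degrees of the shelf's x, centre 70 to 85 mm behind the lip's front, neighbours 90 mm apart along the lip.
- relay_c_c (a point): Centre (15 mm above the underside) of the third relay module; None if absent, two or three alike are there. White moulded box, 46 mm along x, 72 mm along y, 30 mm high (keys to 32), 62 g nominal, square lower edges. Starts flat on the bench under the shelf, long side within 10 degrees of the shelf's x, centre 70 to 85 mm behind the lip's front, neighbours 90 mm apart along the lip.
- riser_lip (a point): Clear riser shelf, aluminium sides and lip, fixed. Point on the bench below the middle of the lip's front face; x points level straight in under the shelf, y along the lip. Opening 300 mm wide (y -150 to 150), 52 mm high under the 10 mm thick lip, 66 mm behind it. Board top 76 mm high, 320 mm wide, from x = 0 to 200 mm; a timer and a torch are fixed on its rear part (x over 130 mm, to 115 mm high).
- riser_wall (a point): Point on the bench at the middle of the front face of the shelf's rigid upright rear wall, 130 mm straight in from the lip point, same axes. The wall begins 9 mm above the bench, so a module pushed by the scoop's edge slides back and stops at it, while the flat blade passes on below it (50 mm free behind) and so gets under the module.
- scoop_grip (a point): Middle of the yellow upright grip of the flat steel scoop (loose, 0.27 kg), 65 mm above its underside; x points to its thin edge, z up. Grip: fin 50 mm along x, 16 mm thick along y, top 85 mm above the underside. Blade without side walls, 56 mm wide, 3 mm thick, from a back stop (front face at x = 113 mm, 24 mm high) to the edge at x = 215 mm, the last 20 mm tapering; neck 34 mm wide.
- scoop_edge (a point): Middle of the scoop's thin front edge, on its underside (bench level when flat), 215 mm ahead of the grip along x, same axes. Keep it flat on the bench while pushing; with the edge 20 to 25 mm past the rear wall's front face, below the wall, the module lies wholly on the flat of the blade, held by friction alone, and can be drawn out slowly.
- scoop: The scoop; origin on its underside below the middle of the grip, x to the thin edge.
- pad_top (a point): Centre of the top of the green pad, fixed on the bench: 60 mm along its x, 86 mm along its y, 4 mm high. The modules' short side (their x) goes along its x, the long side along its y, either way round.
- tape: Bystander, loose: roll of brown tape, 70 mm across, 19 mm high; origin in the middle of its underside.
- marker: Bystander, loose: red and white marker pen, 135 mm long, 15 mm thick, lying down; origin in the middle of its underside.
- label_roll: Bystander, loose: roll of yellow labels, 72 mm across, 46 mm high; origin in the middle of its underside.
- rubber_stamp: Bystander, loose: rubber stamp with a wooden handle, 28 x 40 mm, 73 mm high, standing; origin in the middle of its underside.
- screwdriver: Bystander, loose: small screwdriver with a black handle, 169 mm long, lying down; origin in the middle of its underside.
There are look-alikes about, which are no part of the job. There is more than one size of the part that bears pad_top; the job needs the larger.

How it is judged:
On the way, in this order (a step that is already met when the one before it is completed fails the run):
1. a module rides on the scoop's blade, clear of the shelf's lip (((x of relay_a_c in the frame of scoop_edge between -0.1 and -0.01 m and y of relay_a_c in the frame of scoop_edge between -0.028 and 0.028 m and height (world z) of relay_a_c between 0.0165 and 0.03 m and x of relay_a_c in the frame of riser_lip below -0.04 m and angle between relay_a_c's own z axis and vertical below 0.12 rad) or (x of relay_b_c in the frame of scoop_edge between -0.1 and -0.01 m and y of relay_b_c in the frame of scoop_edge between -0.028 and 0.028 m and height (world z) of relay_b_c between 0.0165 and 0.03 m and x of relay_b_c in the frame of riser_lip below -0.04 m and angle between relay_b_c's own z axis and vertical below 0.12 rad) or (x of relay_c_c in the frame of scoop_edge between -0.1 and -0.01 m and y of relay_c_c in the frame of scoop_edge between -0.028 and 0.028 m and height (world z) of relay_c_c between 0.0165 and 0.03 m and x of relay_c_c in the frame of riser_lip below -0.04 m and angle between relay_c_c's own z axis and vertical below 0.12 rad))), for 0.2 s.
2. a module lies square on the green pad (((horizontal distance between relay_a_c and pad_top below 0.015 m and angle between the x axis of relay_a_c and the x axis of pad_top, either way round below 0.14 rad and angle between relay_a_c's own z axis and vertical below 0.08 rad and height (world z) of relay_a_c below 0.12 m) or (horizontal distance between relay_b_c and pad_top below 0.015 m and angle between the x axis of relay_b_c and the x axis of pad_top, either way round below 0.14 rad and angle between relay_b_c's own z axis and vertical below 0.08 rad and height (world z) of relay_b_c below 0.12 m) or (horizontal distance between relay_c_c and pad_top below 0.015 m and angle between the x axis of relay_c_c and the x axis of pad_top, either way round below 0.14 rad and angle between relay_c_c's own z axis and vertical below 0.08 rad and height (world z) of relay_c_c below 0.12 m))), for 0.2 s.
At the end, for the whole second after the job is handed in: every module present lies flat in one pile on the pad: centre within 12 mm of the pad's centre and within 10 mm of every other module, in line within 0.14 rad (8 degrees), at rest; the scoop lies flat on the bench with its edge out in front of the lip (no part under the shelf) (horizontal distance between each of relay_a_c, relay_b_c, relay_c_c and pad_top below 0.012 m and angle between the x axis of each of relay_a_c, relay_b_c, relay_c_c and the x axis of pad_top, either way round below 0.14 rad and angle between each of relay_a_c, relay_b_c, relay_c_c's own z axis and vertical below 0.08 rad and height (world z) of each of relay_a_c, relay_b_c, relay_c_c below 0.12 m and linear speed of each of relay_a, relay_b, relay_c, scoop below 0.01 m/s and horizontal distance between relay_a_c and relay_b_c below 0.01 m and angle between the x axis of relay_a_c and the x axis of relay_b_c, either way round below 0.14 rad and horizontal distance between each of relay_b_c, relay_a_c and relay_c_c below 0.01 m and angle between the x axis of each of relay_b_c, relay_a_c and the x axis of relay_c_c, either way round below 0.14 rad and angle between scoop_edge's own z axis and vertical below 0.06 rad and height (world z) of scoop_edge below 0.006 m and x of scoop_edge in the frame of riser_lip below 0 m); the robot touches nothing.
It fails at once if the gripper touches a module that is still beneath the shelf ((x of relay_a_c in the frame of riser_lip between 0 and 0.13 m and y of relay_a_c in the frame of riser_lip between -0.15 and 0.15 m and height (world z) of relay_a_c below 0.06 m and contact force between the fingers and relay_a above 0.5 N) or (x of relay_b_c in the frame of riser_lip between 0 and 0.13 m and y of relay_b_c in the frame of riser_lip between -0.15 and 0.15 m and height (world z) of relay_b_c below 0.06 m and contact force between the fingers and relay_b above 0.5 N) or (x of relay_c_c in the frame of riser_lip between 0 and 0.13 m and y of relay_c_c in the frame of riser_lip between -0.15 and 0.15 m and height (world z) of relay_c_c below 0.06 m and contact force between the fingers and relay_c above 0.5 N)).
It fails at once if a module is dragged out past the lip along the bench instead of riding on the scoop's blade ((x of relay_a_c in the frame of riser_lip between -0.05 and -0.005 m and y of relay_a_c in the frame of riser_lip between -0.15 and 0.15 m and height (world z) of relay_a_c below 0.0165 m and angle between relay_a_c's own z axis and vertical below 0.04 rad and linear speed of relay_a above 0.02 m/s and contact force between any of the fingers, scoop and relay_a above 0.5 N) or (x of relay_b_c in the frame of riser_lip between -0.05 and -0.005 m and y of relay_b_c in the frame of riser_lip between -0.15 and 0.15 m and height (world z) of relay_b_c below 0.0165 m and angle between relay_b_c's own z axis and vertical below 0.04 rad and linear speed of relay_b above 0.02 m/s and contact force between any of the fingers, scoop and relay_b above 0.5 N) or (x of relay_c_c in the frame of riser_lip between -0.05 and -0.005 m and y of relay_c_c in the frame of riser_lip between -0.15 and 0.15 m and height (world z) of relay_c_c below 0.0165 m and angle between relay_c_c's own z axis and vertical below 0.04 rad and linear speed of relay_c above 0.02 m/s and contact force between any of the fingers, scoop and relay_c above 0.5 N)).
It fails at once if a bystander is moved more than 25 mm (distance of any of tape, marker, label_roll, rubber_stamp, screwdriver from where it was at the start of the episode above 0.025 m).
Of relay_a, relay_b, relay_c only 2 to 3 are there at a start; the rules pass over those that are not, and their reading is None.
At some moment in a run one of relay_a, relay_b, relay_c, scoop may be knocked a few centimetres aside while the robot is not near it.
Once in a run the grip may slacken for a moment while it holds something.
It also fails if it takes over 210 s, if anything falls off the work surface, if the arm or the gripper's body presses on something with over 40 N, if the wrist force passes 120 N, or if a joint passes its speed limit or range.

ROBOT

A 6-joint arm with a two-finger parallel gripper is mounted at the origin on a cart in front of the work surface, level with it; the furniture and walls round the work are solid. World frame = base frame: x ahead of the robot, y to its left, z up, the work surface at z = 0. Lengths are in m, angles in rad, forces in N, time in s.
With the tool pointing down it reaches from about 0.35 to 0.85 m from the base axis. Payload 8.1 kg.
Tool frame: the origin (TCP) lies at the centre of the arm's flange, where the gripper is bolted on; the fingertips stand 186 mm ahead of it and the grasp point (between the pads) lies 167 mm ahead of it; z points along the fingers, y is the direction in which the jaws open and shut (so a half turn about z gives the same grasp; the last joint's range is limited). The gripper opens to 93 mm and grips with 3 to 60 N. Pads are 15 mm wide; open, the fingers measure 128 mm over their backs; the gripper's body (75 mm by 188 mm) begins 65 mm behind the grasp point.
Start: joints at [-1.412, 0.13, 1.488, -0, 1.523, -0.085], TCP at [0.145, -0.582, 0.405] pointing down, gripper open.
Joint ranges: [-2.96, 2.96], [-0.89, 2.26], [0.02, 2.5], [-1.34, 4.48], [0, 2.73], [-2.66, 2.66]. Speed limits (rad/s): [2.39, 2.39, 2.79, 3.14, 3.14, 3.14].

INTERFACE

Orientations are given as a rotation vector (axis times angle).
In Python, from plant import robot, viewer, order gives the robot as it stands.
- The arm moves only by the tool apply_moves, never from a script. Its argument "deltas" is a list of rows, each a list of 3 entries, a list of its own where there are three numbers: the finger opening in mm, from 0 to 93, then the shift along the tool's x, y, z in mm, then the turn about the tool's z in rad. In form: [[grip, [dx, dy, dz], yaw], ...]. A call has 1 to 5 rows; each row shifts and turns the commanded pose from where the row before left it, along the tool's axes as they then stand; what a row does not reach is not made up. A row lasts 1/8 s, in which the tool goes at most 62.5 mm and 10.7 degrees, less where a joint would pass 70% of its speed; a pose out of reach is approached as far as the arm can. A call is refused whole if a number of a shift passes 62.5 or a number of a turn 0.188, either way. A call with a gripper value outside its range is refused whole. The fingers move at their own pace and stop on an object; "grip_force" is the grip in N (left out, the last holds). Time passes only in rows, so rows that do not move let the fingers close. It gives the time, the measured TCP pose, the force and the opening at its end, in the units of the state.
- robot.read_state(): the state, without advancing time (a new reading comes with each control period).
- viewer.read_camera(name): name is "scene" or "side" or "wrist"; returns the picture (384x512x3 uint8, blue, green, red); there is no depth.
- viewer.get_calibration(name): a dict with "fx", "fy", "cx", "cy" (pixels), "R" (3x3) and "t" (3): a world point X has camera coordinates R X + t. Camera axes: x right, y down, z forward; pixel columns grow to the right and rows downward; lengths in m; the calibration is good to about 2 mm. The wrist camera is an equidistant fisheye: a pixel r from the principal point sees the ray r / f radians off the axis. A picture is of the moment at which its call begins: read the wrist's pose just before it. get_calibration takes no time and is no camera call; for the wrist camera it gives the pose at the moment of the call.
- order.close_job(): hands the job in, once; it reports no verdict.
The state is a dict: "t": time; "q": joint angles; "dq": joint speeds; "joint_torque": joint torques, N m; "tool_pos": TCP position; "orientation": TCP orientation; "force": force on the tool from outside, world axes, zero at the start; "wrist_torque": the same for the moment, N m; "opening": finger opening in m.
Only numpy, scipy, OpenCV 4.12 (cv2) and the standard library are available. Lean on these libraries where they do the work, as an engineer would, in place of code of your own. Each camera call takes 0.05 s, during which the arm holds its last target. There are 200 camera calls.

## Working session

There is one attempt and no reset: what is moved stays moved. The work goes in short steps, Python scripts to look and compute and a tool call to move; the robot and the scene stay as the last step left them, time stands still between calls to the robot, and variables do not carry over. Pictures are saved under pics/ and viewed, about 12 in all and at most 16, crops included, and the job is handed in when it is done.

Besides the shell and the picture viewer there is one more tool, called after "Emit:" as name(argument=value, ...) on one line, values as JSON. apply_moves: Moves the arm, as the interface text tells. Its arguments: {"type":"object","properties":{"deltas":{"type":"array"},"grip_force":{"type":"number"}},"required":["deltas"]}

```bash
ls; mkdir -p pics; python3 - <<'E'
from plant import robot, viewer, order
import cv2,numpy as np
print(robot.read_state())
for n in ["scene","side","wrist"]:
    c=viewer.get_calibration(n);print(n,c)
    cv2.imwrite(f"pics/{n}0.png",viewer.read_camera(n))
a=cv2.imread("pics/scene0.png");b=cv2.imread("pics/side0.png")
cv2.imwrite("pics/s0.png",cv2.resize(a,(800,600),interpolation=cv2.INTER_CUBIC))
cv2.imwrite("pics/d0.png",cv2.resize(b,(800,600),interpolation=cv2.INTER_CUBIC))
E
```

```text
pics
{'t': 0.0, 'q': array([-1.41242965e+00,  1.31174137e-01,  1.48928303e+00, -1.41496602e-05,
        1.52300472e+00, -8.54174684e-02]), 'dq': array([-0.00038116, -0.00143297, -0.00158034, -0.00078702,  0.00149589,
       -0.00079102]), 'joint_torque': array([-1.27796618e-03, -5.59857130e+01, -4.91752195e+01,  7.68499472e-02,
        3.57962621e-02, -1.35132364e-04]), 'tool_pos': array([ 0.14479827, -0.58202775,  0.40367733]), 'orientation': array([-3.11642940e+00, -3.81761693e-01,  1.29180530e-04]), 'force': array([-0.31904019,  0.72983524,  0.38034119]), 'wrist_torque': array([ 0.04204207, -0.00347437, -0.00887013]), 'opening': 0.09304500234387343}
scene {'fx': 349.7818045828017, 'fy': 349.7818045828017, 'cx': 259.85406189496666, 'cy': 192.30071764828446, 'R': array([[-0.70186856, -0.71221107,  0.01165843],
       [-0.4995763 ,  0.48052294, -0.72077821],
       [ 0.50774407, -0.51171584, -0.69306772]]), 't': array([0.28342233, 0.42802989, 0.86290372])}
side {'fx': 384.12030000920856, 'fy': 384.12030000920856, 'cx': 257.7241383594551, 'cy': 187.7461674975582, 'R': array([[ 0.89650509, -0.4425085 ,  0.02156065],
       [-0.22113013, -0.48911049, -0.84372531],
       [ 0.38390116,  0.75163632, -0.536342  ]]), 't': array([-0.61840411,  0.10944661,  1.25162358])}
wrist {'fx': 297.3186396354542, 'fy': 297.3186396354542, 'cx': 255.46693067460103, 'cy': 186.23803229878274, 'R': array([[ 0.24071911, -0.97059334, -0.00169377],
       [-0.93053643, -0.23127997,  0.28392168],
       [-0.27596423, -0.06676926, -0.95884598]]), 't': array([-0.59886021, -0.03299824,  0.39190764])}
```

View pics/s0.png

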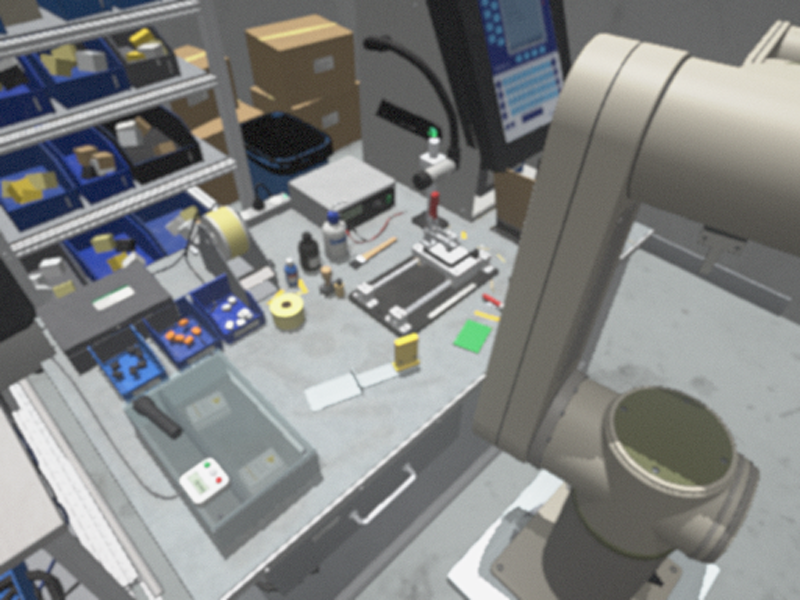

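View pics/d0.png

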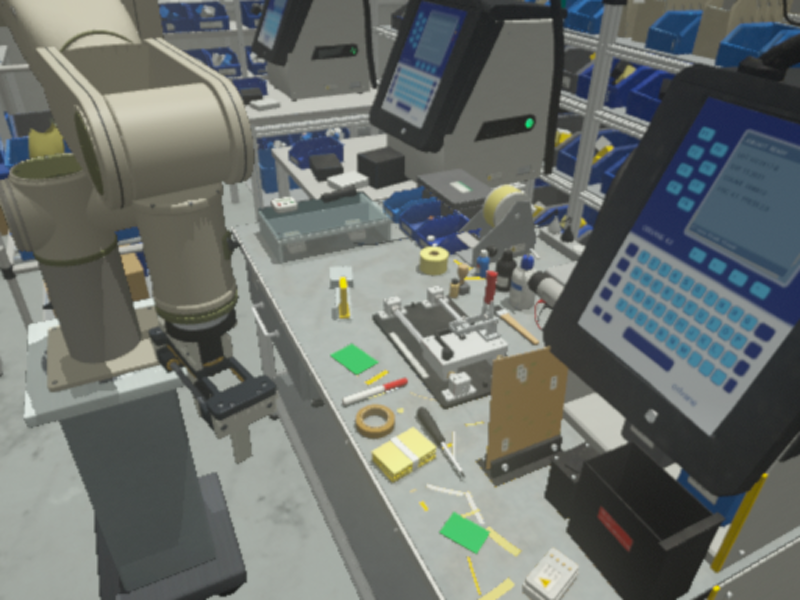

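Scene view (scaled 800x600): shelf with two faint modules under its board at (208,408) and (260,465), scoop grip (406,350), blade end (330,392), label roll (287,310), and a green pad (473,336). Side view: green pads at (355,359) and (465,532), and a white look-alike box at (550,575). Next I measure these.

```bash
cat > h.py <<'E'
import numpy as np,cv2
from scipy.spatial.transform import Rotation as Rn
from plant import robot, viewer, order
def ray(c,uv,fish=False):
    uv=np.atleast_2d(uv).astype(float)
    d=np.c_[(uv[:,0]-c['cx'])/c['fx'],(uv[:,1]-c['cy'])/c['fy'],np.ones(len(uv))]
    if fish:
        r=np.hypot(d[:,0],d[:,1])+1e-12
        d=np.c_[d[:,0]/r*np.sin(r),d[:,1]/r*np.sin(r),np.cos(r)]
    return -c['R'].T@c['t'], d@c['R']
def plane(c,uv,z,fish=False):
    o,d=ray(c,uv,fish); s=(z-o[2])/d[:,2]; return o+d*s[:,None]
def proj(c,X,fish=False):
    p=np.atleast_2d(X)@c['R'].T+c['t']
    if fish:
        r=np.hypot(p[:,0],p[:,1])+1e-12;th=np.arctan2(r,p[:,2]);k=(th/r)[:,None]
        q=p[:,:2]*k
    else: q=p[:,:2]/p[:,2:]
    return q*[c['fx'],c['fy']]+[c['cx'],c['cy']]
def mask(im,lo,hi):
    return cv2.inRange(cv2.cvtColor(im,cv2.COLOR_BGR2HSV),np.array(lo),np.array(hi))
def blobs(m,amin=30):
    cs,_=cv2.findContours(m,cv2.RETR_EXTERNAL,cv2.CHAIN_APPROX_NONE)
    return sorted([c[:,0,:] for c in cs if cv2.contourArea(c)>amin],key=lambda c:-cv2.contourArea(c.reshape(-1,1,2)))
def rect(P):
    """min-area rectangle of planar points (m): centre, long, short, long-axis angle (deg)"""
    (cx,cy),(w,h),a=cv2.minAreaRect((P[:,:2]*1000).astype(np.float32))
    if w<h: w,h,a=h,w,a+90
    return np.round([cx,cy,w,h,(a+90)%180-90],1)
def tool():
    s=robot.read_state();R=Rn.from_rotvec(s['orientation']).as_matrix();return s,R
E
python3 - <<'E'
from h import *
for n in ["scene","side"]:
    im=cv2.imread(f"pics/{n}0.png");c=viewer.get_calibration(n)
    for b in blobs(mask(im,[50,120,80],[80,255,255])):
        P=plane(c,b,0.004)
        if abs(P).max()<2: print(n,'green',b.mean(0),rect(P))
    for b in blobs(mask(im,[20,140,120],[33,255,255])):
        P=plane(c,b,0.03)
        if abs(P).max()<1.5: print(n,'yel',b.mean(0),P.mean(0))
c=viewer.get_calibration("scene")
k=512/800
# shelf board top corners (z=.076)
for uv in [(227,548),(320,462),(225,352),(128,405)]:
    print('shelf',uv,plane(c,np.array(uv)*k,0.076)[0])
for uv in [(208,408),(260,465)]: print('mod',plane(c,np.array(uv)*k,0.03)[0])
for uv in [(305,392),(312,410),(353,372),(361,392)]: print('blade',plane(c,np.array(uv)*k,0.003)[0])
a=cv2.imread("pics/scene0.png")[215:355,70:215]
cv2.imwrite("pics/shelf.png",cv2.resize(a,None,fx=4,fy=4,interpolation=cv2.INTER_CUBIC))
E
```

```text
scene green [302.16981132 214.81132075] [ 451.5 -253.6   77.8   52.3  -71.8]
side green [297.13432836 340.70149254] [ 442.8 -705.3   60.6   41.7  -59.8]
side green [226.24561404 229.50877193] [ 449.8 -258.4   81.6   56.6  -71.8]
side yel [219.59259259 190.44444444] [ 0.50114228 -0.07254871  0.03      ]
shelf (227, 548) [0.38802711 0.38859582 0.076     ]
shelf (320, 462) [0.40337812 0.2030307  0.076     ]
shelf (225, 352) [0.72425766 0.18843022 0.076     ]
shelf (128, 405) [0.7350421  0.38088998 0.076     ]
mod [0.66539963 0.27213981 0.03      ]
mod [0.49568707 0.2686943  0.03      ]
blade [0.58567348 0.10718169 0.003     ]
blade [0.54122019 0.12365885 0.003     ]
blade [0.55740182 0.00420586 0.003     ]
blade [0.50710434 0.026061   0.003     ]
```

View pics/shelf.png

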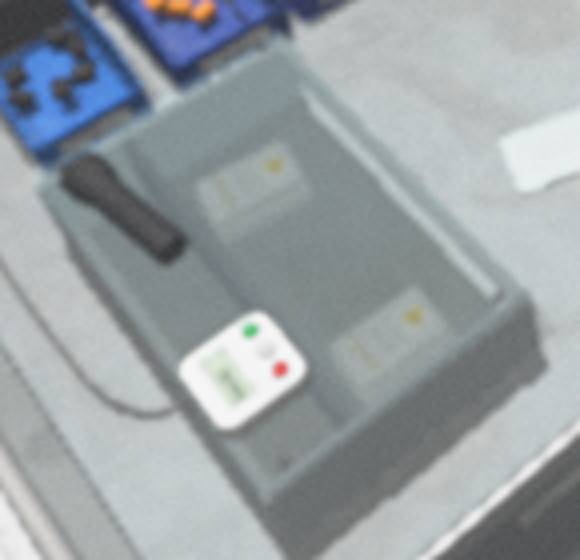

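```bash
cat >> h.py <<'E'
def plan(xyz,jaw,grip,step=55):
    """rows to bring the GRASP POINT to xyz (m) with jaw (tool y) direction at angle jaw deg; equal rows"""
    s,R=tool(); p=s['tool_pos']; y=R[:,1]; a0=np.arctan2(y[1],y[0])
    da=(np.radians(jaw)-a0+np.pi/2)%np.pi-np.pi/2
    d=np.array(xyz)+[0,0,.167]-p
    n=int(max(np.ceil(np.linalg.norm(d)*1000/step),np.ceil(abs(da)/.17),1))
    out=[]
    for i in range(n):
        a=a0+da*i/n; ty=np.array([np.cos(a),np.sin(a)]); tx=np.array([-ty[1],ty[0]])
        # z down: x = y cross z -> with z=(0,0,-1): x=(-ty_y*1, ...)
        tx=np.cross([ty[0],ty[1],0],[0,0,-1])[:2]
        out.append([grip,[round(float(d[:2]@tx)*1000/n,1),round(float(d[:2]@ty)*1000/n,1),round(-d[2]*1000/n,1)],round(-da/n,4)])
    print('grasp now',np.round(p-[0,0,.167],4),'jaw',round(np.degrees(a0),2),'tilt',round(np.degrees(np.arccos(-R[2,2])),2),'t',round(s['t'],2))
    for i in range(0,n,5): print(out[i:i+5])
E
python3 -c "
from h import *
plan((.46,-.1,.28),-18.4,93)
c=viewer.get_calibration('wrist');print(-c['R'].T@c['t'],robot.read_state()['tool_pos'])"
```

```text
grasp now [ 0.1448 -0.5821  0.237 ] jaw -76.03 tilt 0.08 t 0.15
[[93, [38.4, -35.6, np.float64(-3.9)], np.float64(-0.0914)], [93, [41.5, -32.0, np.float64(-3.9)], np.float64(-0.0914)], [93, [44.2, -28.0, np.float64(-3.9)], np.float64(-0.0914)], [93, [46.6, -23.9, np.float64(-3.9)], np.float64(-0.0914)], [93, [48.6, -19.5, np.float64(-3.9)], np.float64(-0.0914)]]
[[93, [50.2, -15.0, np.float64(-3.9)], np.float64(-0.0914)], [93, [51.3, -10.4, np.float64(-3.9)], np.float64(-0.0914)], [93, [52.1, -5.6, np.float64(-3.9)], np.float64(-0.0914)], [93, [52.4, -0.9, np.float64(-3.9)], np.float64(-0.0914)], [93, [52.2, 3.9, np.float64(-3.9)], np.float64(-0.0914)]]
[[93, [51.6, 8.7, np.float64(-3.9)], np.float64(-0.0914)]]
[ 0.22160947 -0.56275041  0.38426307] [ 0.14483998 -0.58209989  0.40395672]
```

Emit:
apply_moves(deltas=[[93,[38.4,-35.6,-4],-0.0914],[93,[41.5,-32,-4],-0.0914],[93,[44.2,-28,-4],-0.0914],[93,[46.6,-24,-4],-0.0914],[93,[48.6,-19.5,-4],-0.0914]])

```text
t: 0.78
tool_pos: [0.2887, -0.3615, 0.4246]
orientation: [-2.949, -1.082, -0.0]
force: [1.7, 0.2, 0.2]
opening: 0.0928
```

Emit:
apply_moves(deltas=[[93,[50.2,-15,-4],-0.0914],[93,[51.3,-10.4,-4],-0.0914],[93,[52.1,-5.6,-4],-0.0914],[93,[52.4,-0.9,-4],-0.0914],[93,[52.2,3.9,-4],-0.0914]])

```text
t: 1.4
tool_pos: [0.432, -0.1422, 0.4448]
orientation: [2.627, 1.723, 0.0]
force: [-0.2, -1.5, 0.2]
opening: 0.0934
```

Emit:
apply_moves(deltas=[[93,[51.6,8.7,-4],-0.0914],[93,[0,0,0],0],[93,[0,0,0],0]])

```text
t: 1.78
tool_pos: [0.46, -0.1001, 0.4484]
orientation: [-2.548, -1.837, 0.001]
force: [0.4, -0.2, 1.2]
opening: 0.0928
```

```bash
sed -i 's/round(-d\[2\]\*1000\/n,1)/round(float(-d[2])*1000\/n,1)/; s/round(-da\/n,4)/round(float(-da)\/n,4)/' h.py
python3 - <<'E'
from h import *
import pickle
c=viewer.get_calibration('wrist');im=viewer.read_camera('wrist');pickle.dump(c,open('w1.pkl','wb'))
print(robot.read_state()['tool_pos'])
cv2.imwrite('pics/w1.png',im)
cv2.imwrite('pics/w1b.png',cv2.resize(im,(800,600),interpolation=cv2.INTER_CUBIC))
E
```

```text
[ 0.45982837 -0.1006085   0.44837618]
```

View pics/w1b.png

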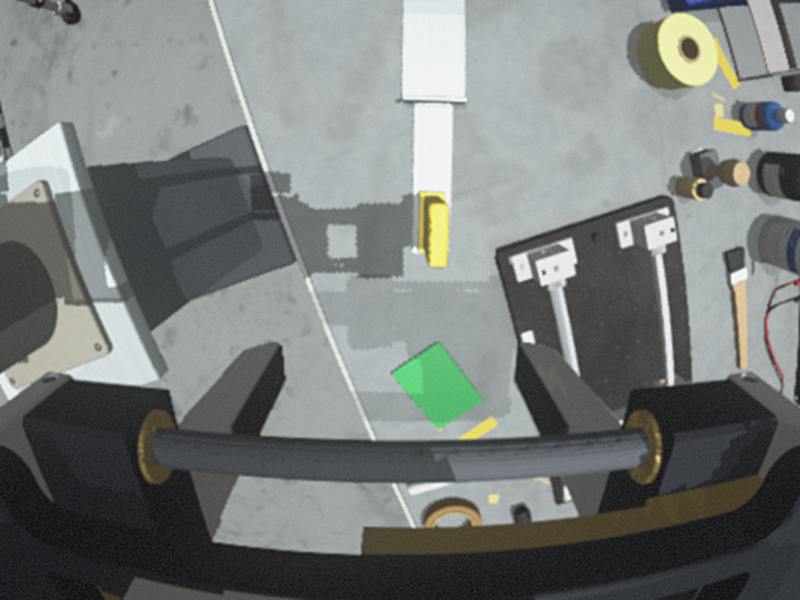

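Wrist view (800x600 scale): scoop blade (435,50), neck, yellow grip (433,230), large green pad (437,385), label roll (687,50), rubber stamp (715,180). The scoop sits well in view; I measure its axis and the pad.

```bash
cat > meas.py <<'E'
from h import *
def scoop(im,c,verbose=True):
    hsv=cv2.cvtColor(im,cv2.COLOR_BGR2HSV)
    y=blobs(mask(im,[20,150,60],[33,255,255]),80)
    for b in y:
        P=plane(c,b,0.045,True)
        print('yellow px',b.mean(0).round(1),'bbox',b.min(0),b.max(0),'xy@.045',P.mean(0).round(4))
    m=mask(im,[0,0,215],[180,40,255])
    for b in blobs(m,150):
        print('white px',b.mean(0).round(1),b.min(0),b.max(0),'rect z=.003',rect(plane(c,b,0.003,True)))
def pad(im,c):
    for b in blobs(mask(im,[50,120,60],[80,255,255]),100):
        print('green',b.mean(0).round(1),rect(plane(c,b,0.004,True)))
E
python3 - <<'E'
from meas import *
import pickle
im=cv2.imread('pics/w1.png');c=pickle.load(open('w1.pkl','rb'))
scoop(im,c);pad(im,c)
g=cv2.cvtColor(im,cv2.COLOR_BGR2GRAY).astype(int)
L=[]
for v in [4,12,20,30,40,50,75,85,95,105,115]:
    d=np.diff(g[v,235:320]); print(v,'rise',235+d.argmax(),d.max(),'fall',235+d.argmin(),d.min(), plane(c,[(235+d.argmax()+.5,v),(235+d.argmin()+.5,v)],.003,True)[:,:2].round(4).tolist())
E
```

```text
white px [277.8  32.2] [257   0] [298  64] rect z=.003 [546.   62.4  98.   57.8  72.2]
white px [277.6  98.2] [264  66] [289 132] rect z=.003 [513.8 -31.4  95.1  35.1  70.9]
white px [ 72.2 224.7] [ 42 194] [100 245] rect z=.003 [ 93.8 -94.7 143.9  98.8 -17.8]
white px [ 27.2 106.7] [ 4 79] [ 49 127] rect z=.003 [104.6 130.8 120.7  76.5 -18.5]
white px [357.4 167.9] [343 153] [368 181] rect z=.003 [ 599.4 -166.9   41.4   40.1  -89.8]
white px [422.6 148.7] [413 140] [432 158] rect z=.003 [ 7.207e+02 -1.706e+02  3.600e+01  2.590e+01  2.000e-01]
white px [425.8 204.2] [420 163] [430 245] rect z=.003 [ 712.7 -272.8  160.9    7.    89.6]
white px [151.7  54.3] [134   0] [170 109] rect z=.003 [364.1  98.5 184.8   3.9 -90. ]
green [279.6 246.1] [ 449.9 -254.5   83.6   57.6  -72.1]
4 rise 257 29 fall 296 -29 [[0.5327, 0.1103], [0.586, 0.0943]]
12 rise 257 38 fall 297 -38 [[0.5287, 0.0983], [0.5832, 0.0819]]
20 rise 257 42 fall 297 -35 [[0.5247, 0.0865], [0.5791, 0.0701]]
30 rise 257 46 fall 297 -35 [[0.5199, 0.072], [0.5741, 0.0555]]
40 rise 257 50 fall 297 -37 [[0.5151, 0.0578], [0.5692, 0.0412]]
50 rise 257 39 fall 297 -36 [[0.5104, 0.0437], [0.5644, 0.027]]
75 rise 264 41 fall 289 -38 [[0.5083, 0.0061], [0.5419, -0.0045]]
85 rise 264 40 fall 289 -39 [[0.5037, -0.0076], [0.5375, -0.0182]]
95 rise 263 31 fall 289 -29 [[0.4979, -0.0208], [0.533, -0.0319]]
105 rise 264 31 fall 288 -42 [[0.4947, -0.0348], [0.5272, -0.0452]]
115 rise 264 48 fall 288 -36 [[0.4902, -0.0484], [0.5229, -0.0589]]
```

```bash
python3 - <<'E'
from meas import *
import pickle
im=cv2.imread('pics/w1.png');c=pickle.load(open('w1.pkl','rb'))
print(im[150,270:290].tolist())
for b in blobs(mask(im,[18,120,40],[36,255,255]),80)[:6]:
    print('yellow px',b.mean(0).round(1),'bbox',b.min(0),b.max(0),'xy@.045',plane(c,b.mean(0),.045,True).round(4))
print('stop z.024',plane(c,[(277.5,64)],.024,True),'z.003',plane(c,[(277.5,64)],.003,True))
u=np.array([np.cos(np.radians(71.1)),np.sin(np.radians(71.1))])
for s in [0,.005,.01]:
  o=np.array([.5372,.035])-u*(.12+s) 
  o=np.array([.5065,-.0537])-u*(.02+s)
  # corners of fin top
  n=np.array([-u[1],u[0]])
  q=[np.r_[o+u*a+n*b,.085] for a in(-.025,.025) for b in (-.008,.008)]
  print(o,(proj(c,np.array(q),True)*1.5625).round(0).tolist(), (proj(c,np.r_[o+u*.113,.024],True)*1.5625).round())
a=im[110:185,240:320];cv2.imwrite('pics/g.png',cv2.resize(a,None,fx=7,fy=7,interpolation=cv2.INTER_CUBIC))
E
```

```text
[[83, 165, 182], [67, 115, 126], [60, 94, 99], [65, 105, 113], [71, 131, 146], [91, 191, 210], [115, 240, 244], [129, 245, 244], [132, 244, 242], [133, 243, 242], [136, 243, 242], [137, 243, 242], [139, 243, 242], [136, 243, 242], [124, 242, 242], [116, 239, 243], [124, 221, 232], [164, 192, 193], [189, 188, 181], [191, 191, 182]]
yellow px [279.7 148.8] bbox [273 127] [286 170] xy@.045 [[ 0.4948 -0.0943  0.045 ]]
yellow px [467.5  80.7] bbox [457  75] [479  86] xy@.045 [[ 0.8077 -0.0758  0.045 ]]
yellow px [463.5  40.2] bbox [457  25] [472  55] xy@.045 [[ 0.8201 -0.0136  0.045 ]]
yellow px [306.2 274.9] bbox [295 267] [317 280] xy@.045 [[ 0.4778 -0.2927  0.045 ]]
stop z.024 [[0.52846326 0.01366465 0.024     ]] z.003 [[0.53071987 0.01565818 0.003     ]]
[ 0.50002165 -0.07262171] [[449.0, 245.0], [428.0, 245.0], [451.0, 179.0], [429.0, 178.0]] [[435.  75.]]
[ 0.49840206 -0.07735213] [[449.0, 251.0], [428.0, 251.0], [450.0, 185.0], [429.0, 185.0]] [[435.  81.]]
[ 0.49678248 -0.08208256] [[448.0, 258.0], [427.0, 258.0], [450.0, 192.0], [429.0, 192.0]] [[435.  86.]]
```

View pics/g.png

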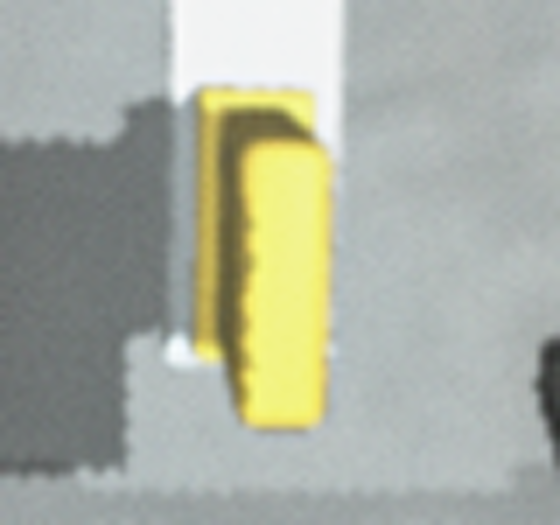

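Crop shows the grip's top face, centre about crop (285,285) → image (280.7,150.7), fin aligned with the image vertical; hand-over offset confirmed.

```bash
python3 - <<'E'
from meas import *
import pickle
c=pickle.load(open('w1.pkl','rb'))
g=plane(c,[(280.9,150.6)],.085,True)[0];print(g)
P=plane(c,[(280.7,130.5),(280.7,170.5)],.085,True);d=P[0]-P[1];print(np.degrees(np.arctan2(d[1],d[0])),np.linalg.norm(d))
u=np.array([np.cos(np.radians(71.1)),np.sin(np.radians(71.1))])
print('edge',g[:2]+.215*u,'stopdist',(np.array([.5285,.0137])-g[:2])@u)
plan((g[0],g[1],.12),-18.9,60)
plan((g[0],g[1],.062),-18.9,60)
E
```

```text
[ 0.49452879 -0.08947614  0.085     ]
72.56029095167744 0.04776021365015412
edge [0.56417104 0.11393221] stopdist 0.10861730137190066
grasp now [ 0.4598 -0.1006  0.2814] jaw -18.48 tilt 0.05 t 1.82
[[60, [5.4, 7.3, 40.3], 0.0018], [60, [5.4, 7.3, 40.3], 0.0018], [60, [5.4, 7.3, 40.3], 0.0018], [60, [5.4, 7.3, 40.3], 0.0018]]
grasp now [ 0.4598 -0.1006  0.2814] jaw -18.48 tilt 0.05 t 1.82
[[60, [4.3, 5.9, 43.9], 0.0015], [60, [4.3, 5.9, 43.9], 0.0015], [60, [4.3, 5.9, 43.9], 0.0015], [60, [4.3, 5.9, 43.9], 0.0015], [60, [4.3, 5.9, 43.9], 0.0015]]
```

```bash
python3 - <<'E'
from meas import *
plan((.56,.20,.28),0,60)
E
```

```text
grasp now [ 0.4598 -0.1006  0.2814] jaw -18.48 tilt 0.05 t 1.82
[[60, [52.8, -0.0, 0.2], -0.0538], [60, [52.7, 2.8, 0.2], -0.0538], [60, [52.5, 5.6, 0.2], -0.0538], [60, [52.1, 8.4, 0.2], -0.0538], [60, [51.6, 11.2, 0.2], -0.0538]]
[[60, [50.9, 14.0, 0.2], -0.0538]]
```

Emit:
apply_moves(deltas=[[60,[52.8,0,0.2],-0.0538],[60,[52.7,2.8,0.2],-0.0538],[60,[52.5,5.6,0.2],-0.0538],[60,[52,8.4,0.2],-0.0538],[60,[51.6,11.2,0.2],-0.0538]])

```text
t: 2.45
tool_pos: [0.5438, 0.1502, 0.4477]
orientation: [2.28, 2.16, -0.0]
force: [1.0, -0.4, 0.8]
opening: 0.0605
```

Emit:
apply_moves(deltas=[[60,[51,14,0.2],-0.0538],[60,[0,0,0],0],[60,[0,0,0],0]])

```text
t: 2.82
tool_pos: [0.5602, 0.1991, 0.4472]
orientation: [2.222, 2.221, -0.002]
force: [-0.5, 0.3, -0.1]
opening: 0.06
```

```bash
cat > snap.py <<'E'
import sys,pickle
from h import *
n=sys.argv[1]; cam=sys.argv[2] if len(sys.argv)>2 else 'wrist'
c=viewer.get_calibration(cam);im=viewer.read_camera(cam);pickle.dump(c,open(n+'.pkl','wb'))
print(robot.read_state()['tool_pos'],robot.read_state()['t'])
cv2.imwrite(f'pics/{n}.png',im)
cv2.imwrite(f'pics/{n}b.png',cv2.resize(im,(800,600),interpolation=cv2.INTER_CUBIC))
E
python3 snap.py w2
```

```text
[0.56009928 0.1988086  0.44745501] 2.875
```

View pics/w2b.png

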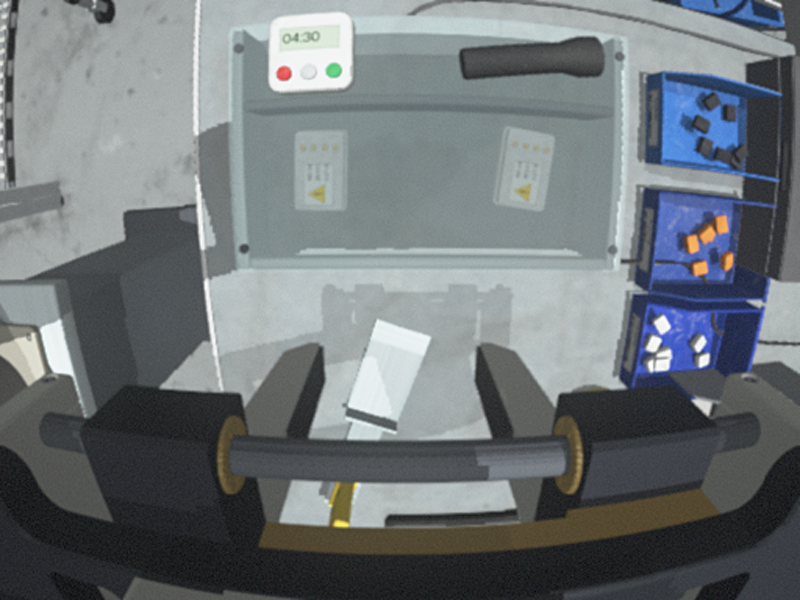

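Wrist view above the shelf (800x600): two modules with tops cornered (297,131)-(348,210) and (508,127),(555,135),(542,211),(494,204); the middle is empty. Shelf front line y≈268 from x 233 to 620; scoop edge (376,320)-(431,338). Only two modules.

```bash
python3 - <<'E'
from meas import *
import pickle
c=pickle.load(open('w2.pkl','rb'));k=.64
def pl(pts,z): return plane(c,np.array(pts)*k,z,True)
def show(n,pts,z):
    P=pl(pts,z);print(n,P[:,:2].round(4).tolist());return P
show('screws',[(245,248),(614,250),(239,47),(620,56)],.076)
show('front top',[(234,269),(620,268)],.076)
a=show('modL',[(297,131),(347,131),(348,210),(295,210)],.03);print(rect(a))
b=show('modR',[(508,127),(555,135),(542,211),(494,204)],.03);print(rect(b))
show('edge',[(376,320),(431,338)],.0)
im=cv2.imread('pics/w2.png');g=cv2.cvtColor(im,cv2.COLOR_BGR2GRAY).astype(int)
# front edge line fit: strongest vertical gradient per column near row 171
pts=[]
for u in range(165,385,10):
    d=np.diff(g[160:182,u]);pts.append((u,160+d.argmax()+.5))
print(pts)
P=plane(c,pts,.076,True);
print(np.polyfit(P[:,0],P[:,1],1), np.median(P[:,1]))
# side edges
for v in (60,90,120,150):
    d=np.diff(g[v,140:165]);e=np.diff(g[v,380:410]);print(v,140+abs(d).argmax(),380+abs(e).argmax())
cv2.imwrite('pics/sh2.png',cv2.resize(im[60:180,140:410],None,fx=2.9,fy=2.9,interpolation=cv2.INTER_CUBIC))
E
```

```text
screws [[0.4366, 0.2101], [0.738, 0.2093], [0.4362, 0.371], [0.737, 0.3703]]
front top [[0.4255, 0.1929], [0.7456, 0.194]]
modL [[0.4727, 0.3029], [0.5159, 0.3012], [0.5158, 0.2331], [0.4691, 0.2341]]
[493.1 268.1  68.9  46.7  88.8]
modR [[0.6529, 0.3065], [0.6957, 0.3021], [0.6861, 0.234], [0.642, 0.2389]]
[668.9 270.5  70.1  44.3  81.9]
edge [[0.5369, 0.1219], [0.5913, 0.1027]]
[(165, np.float64(171.5)), (175, np.float64(171.5)), (185, np.float64(171.5)), (195, np.float64(171.5)), (205, np.float64(171.5)), (215, np.float64(171.5)), (225, np.float64(164.5)), (235, np.float64(171.5)), (245, np.float64(164.5)), (255, np.float64(171.5)), (265, np.float64(171.5)), (275, np.float64(171.5)), (285, np.float64(171.5)), (295, np.float64(171.5)), (305, np.float64(171.5)), (315, np.float64(172.5)), (325, np.float64(171.5)), (335, np.float64(171.5)), (345, np.float64(165.5)), (355, np.float64(165.5)), (365, np.float64(165.5)), (375, np.float64(165.5))]
[0.02022111 0.18351551] 0.1930636039854355
60 147 408
90 146 407
120 147 406
150 157 404
```

View pics/sh2.png

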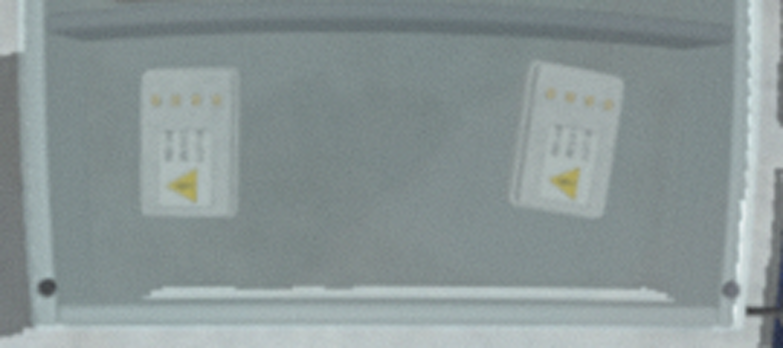

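```bash
python3 - <<'E'
from meas import *
import pickle
c=pickle.load(open('w1.pkl','rb'));k=.64
for n,p,z in [('labelroll top c',(688,49),.046),('lr left edge',(640,50),.023),('lr bottom left',(650,80),.0),('stamp top',(733,170),.07),('stamp base?',(705,165),.02),('dark corner of fixture',(497,250),.01),('tape',(452,515),.019)]:
    print(n,plane(c,np.array([p])*k,z,True)[0].round(4))
s=viewer.get_calibration('scene');im=cv2.imread('pics/scene0.png')
for n,p,z in [('label top',(288,300),.046),('stamp',(326,270),.07),('handle2',(340,288),.03)]: print(n,plane(s,np.array([p])*k,z)[0].round(4))
d=viewer.get_calibration('side')
for n,p,z in [('label top',(433,254),.046),('stamp',(463,268),.07),('stamp2',(455,283),.03),('lookalike pad',(465,532),.004)]: print('side',n,plane(d,np.array([p])*k,z)[0].round(4))
cv2.imwrite('pics/lr.png',cv2.resize(im[155:235,160:290],None,fx=5,fy=5,interpolation=cv2.INTER_CUBIC))
E
```

```text
labelroll top c [0.7773 0.0052 0.046 ]
lr left edge [0.7363 0.0139 0.023 ]
lr bottom left [ 0.7517 -0.016   0.    ]
stamp top [ 0.7792 -0.1126  0.07  ]
stamp base? [ 0.7823 -0.1113  0.02  ]
dark corner of fixture [ 0.5444 -0.1335  0.01  ]
tape [ 0.4179 -0.4233  0.019 ]
label top [ 0.7884 -0.0043  0.046 ]
stamp [ 0.7872 -0.115   0.07  ]
handle2 [ 0.7524 -0.1246  0.03  ]
side label top [ 0.7738 -0.0013  0.046 ]
side stamp [ 0.7835 -0.1287  0.07  ]
side stamp2 [ 0.7674 -0.1243  0.03  ]
side lookalike pad [ 0.4439 -0.7065  0.004 ]
```

View pics/lr.png

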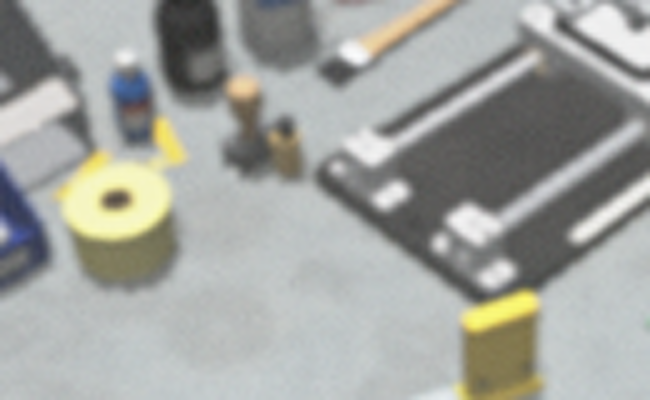

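Label roll at (0.777,0.003) and the stamp near (0.78,-0.115) are clear of both scooping lanes (x≈0.491 and 0.670). Candidates for the pad: side (355,359) 82x57 mm → the larger, chosen; (465,532) 61x42 mm rejected. Now grasp the scoop.

```bash
python3 - <<'E'
from meas import *
plan((.4945,-.0895,.13),-18.9,60)
E
```

```text
grasp now [0.5601 0.1988 0.2805] jaw -0.07 tilt 0.04 t 2.88
[[60, [-41.2, -9.3, 21.5], 0.0469], [60, [-41.6, -7.4, 21.5], 0.0469], [60, [-41.9, -5.4, 21.5], 0.0469], [60, [-42.1, -3.4, 21.5], 0.0469], [60, [-42.2, -1.5, 21.5], 0.0469]]
[[60, [-42.2, 0.5, 21.5], 0.0469], [60, [-42.2, 2.5, 21.5], 0.0469]]
```

Emit:
apply_moves(deltas=[[60,[-41.2,-9.3,21.5],0.0469],[60,[-41.6,-7.4,21.5],0.0469],[60,[-41.9,-5.4,21.5],0.0469],[60,[-42.1,-3.4,21.5],0.0469],[60,[-42.2,-1.5,21.5],0.0469]])

```text
t: 3.5
tool_pos: [0.5126, -0.0085, 0.3399]
orientation: [2.468, 1.942, 0.001]
force: [0.8, 0.3, 0.2]
opening: 0.0599
```

Emit:
apply_moves(deltas=[[60,[-42.2,0.5,21.5],0.0469],[60,[-42.2,2.5,21.5],0.0469],[60,[0,0,20],0],[60,[0,0,0],0],[60,[0,0,0],0]])

```text
t: 4.12
tool_pos: [0.4951, -0.0885, 0.2781]
orientation: [2.553, 1.828, 0.001]
force: [0.9, 0.2, 1.0]
opening: 0.0599
```

```bash
python3 - <<'E'
from meas import *
import pickle
c=viewer.get_calibration('wrist');im=viewer.read_camera('wrist')
cv2.imwrite('pics/w3.png',im);pickle.dump(c,open('w3.pkl','wb'))
b=blobs(mask(im,[18,150,180],[36,255,255]),80)
for x in b[:4]: print(x.mean(0).round(1),x.min(0),x.max(0),cv2.contourArea(x.reshape(-1,1,2)),'c@.085',rect(plane(c,x,.085,True)))
plan((.4945,-.0895,.066),-18.9,60)
g=cv2.cvtColor(im,cv2.COLOR_BGR2GRAY).astype(int)
for v in [5,15,30]:
    d=np.diff(g[v,180:340]);print(v,180+d.argmax(),180+d.argmin(),plane(c,[(180.5+d.argmax(),v),(180.5+d.argmin(),v)],.003,True)[:,:2].round(4).tolist())
cv2.imwrite('pics/w3b.png',cv2.resize(im,(640,480)))
E
```

```text
[249.7 232.6] [244 204] [261 251] 165.5 c@.085 [489.8 -87.9  33.9  10.   89.5]
grasp now [ 0.4954 -0.0882  0.1114] jaw -18.76 tilt 0.11 t 4.17
[[60, [-1.5, -0.5, 45.4], 0.0025]]
5 221 287 [[0.5212, 0.0771], [0.5745, 0.0589]]
15 221 287 [[0.5182, 0.0681], [0.5713, 0.0499]]
30 221 287 [[0.5138, 0.0549], [0.5667, 0.0368]]
```

View pics/w3b.png

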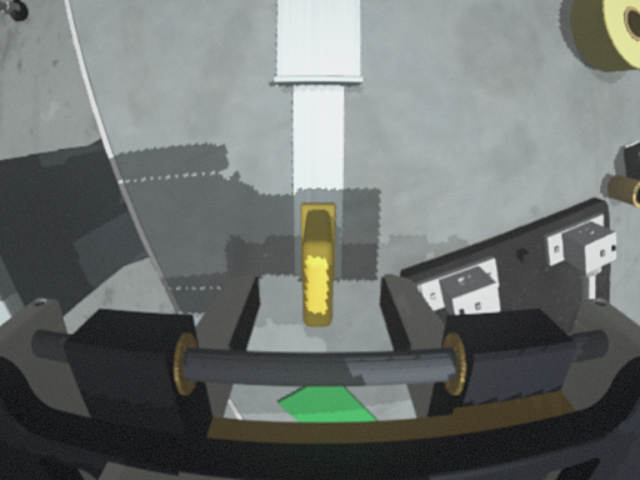

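Fin (318,282 in the 640x480 view) is centred between the fingers and aligned. Descend and close.

Emit:
apply_moves(deltas=[[60,[-1,-0.5,25],0.0025],[60,[0,0,20],0],[60,[0,0,0],0],[0,[0,0,0],0],[0,[0,0,0],0]], grip_force=45)

```text
t: 4.8
tool_pos: [0.495, -0.0888, 0.2335]
orientation: [2.554, 1.826, 0.002]
force: [-0.3, -0.9, 1.2]
opening: 0.0445
```

Emit:
apply_moves(deltas=[[0,[0,0,0],0],[0,[0,0,0],0],[0,[0,0,0],0]])

```text
t: 5.18
tool_pos: [0.4943, -0.0888, 0.2321]
orientation: [2.556, 1.827, 0.0]
force: [0.9, 0.0, 2.2]
opening: 0.016
```

```bash
cat >> meas.py <<'E'
def edges(im,c,rows,lo,hi,z=.003):
    g=cv2.GaussianBlur(cv2.cvtColor(im,cv2.COLOR_BGR2GRAY),(3,3),0).astype(int)
    for v in rows:
        d=np.diff(g[v,lo:hi]);a,b=lo+.5+d.argmax(),lo+.5+d.argmin()
        P=plane(c,[(a,v),(b,v)],z,True)[:,:2];print(v,a,b,P.round(4).tolist(),'mid',P.mean(0).round(4))
E
python3 snap.py w4; python3 - <<'E'
from meas import *
import pickle
c=pickle.load(open('w4.pkl','rb'));im=cv2.imread('pics/w4.png')
edges(im,c,[3,15,30],150,380)
s,R=tool();y=R[:,1];print('jaw',np.degrees(np.arctan2(y[1],y[0])),s['tool_pos']-[0,0,.167],s['force'],s['opening'])
g=cv2.cvtColor(im,cv2.COLOR_BGR2GRAY).astype(int)
print(g[20:110,254].tolist())
# predicted rows of back stop if edge at g+.215u
u=np.cross(R[:,1],R[:,2]);o=s['tool_pos'][:2]
for a,z in [(.113,.024),(.113,.003),(.109,.024),(.195,.003)]:
    print(a,z,proj(c,np.r_[o+u[:2]*a,z],True))
E
```

```text
[ 0.49433225 -0.08878528  0.23210823] 5.225
3 215.5 295.5 [[0.5168, 0.0637], [0.5699, 0.0454]] mid [0.5433 0.0546]
15 215.5 295.5 [[0.5139, 0.0547], [0.5667, 0.0366]] mid [0.5403 0.0457]
30 215.5 295.5 [[0.5103, 0.0439], [0.5629, 0.0259]] mid [0.5366 0.0349]
jaw -18.887049345123835 [ 0.49433225 -0.08878528  0.06510823] [ 0.27182272 -0.32833138  1.40727092] 0.01618058085220869
[228, 229, 228, 228, 230, 229, 230, 229, 231, 231, 232, 230, 231, 229, 231, 232, 231, 231, 233, 230, 231, 231, 232, 233, 232, 231, 232, 233, 231, 218, 205, 224, 232, 234, 226, 171, 103, 85, 83, 101, 161, 213, 216, 214, 222, 232, 235, 233, 234, 234, 233, 234, 234, 233, 235, 233, 234, 233, 235, 234, 234, 235, 235, 234, 235, 234, 235, 234, 234, 233, 235, 235, 235, 235, 234, 234, 234, 235, 234, 235, 234, 234, 234, 234, 235, 235, 235, 234, 236, 234]
0.113 0.024 [[255.59602392  48.04271268]]
0.113 0.003 [[255.58295857  53.22028464]]
0.109 0.024 [[255.60044648  54.18029142]]
0.195 0.003 [[255.50048535 -49.41238341]]
```

```bash
python3 - <<'E'
from meas import *
plan((.4915,-.05,.065),0,0,step=12)
E
```

```text
grasp now [ 0.4943 -0.0888  0.0651] jaw -18.89 tilt 0.0 t 5.22
[[0, [8.9, -3.8, 0.0], -0.0824], [0, [9.2, -3.1, 0.0], -0.0824], [0, [9.4, -2.3, 0.0], -0.0824], [0, [9.6, -1.5, 0.0], -0.0824]]
```

Emit:
apply_moves(deltas=[[0,[8.9,-3.8,0],-0.0824],[0,[9.2,-3.1,0],-0.0824],[0,[9.4,-2.3,0],-0.0824],[0,[9.6,-1.5,0],-0.0824],[0,[0,0,1],0]])

```text
t: 5.85
tool_pos: [0.4918, -0.0494, 0.2321]
orientation: [-2.22, -2.223, -0.002]
force: [-6.0, 6.0, 17.2]
opening: 0.0157
```

Emit:
apply_moves(deltas=[[0,[0,0,0],0],[0,[0,0,0],0]])

```text
t: 6.1
tool_pos: [0.4918, -0.0496, 0.2321]
orientation: [-2.222, -2.22, -0.002]
force: [-3.6, 5.1, 9.4]
opening: 0.0156
```

```bash
python3 snap.py w5; python3 - <<'E'
from meas import *
import pickle
c=pickle.load(open('w5.pkl','rb'));im=cv2.imread('pics/w5.png')
edges(im,c,[3,15,30,80,100],150,380)
s,R=tool();y=R[:,1];print('jaw',np.degrees(np.arctan2(y[1],y[0])),s['tool_pos']-[0,0,.167],s['force'],s['opening'])
E
python3 snap.py sc5 scene
```

```text
[ 0.49182148 -0.04959817  0.2321095 ] 6.15
3 215.5 295.5 [[0.4641, 0.1023], [0.5203, 0.1022]] mid [0.4922 0.1023]
15 215.5 295.5 [[0.4642, 0.0929], [0.5202, 0.0928]] mid [0.4922 0.0929]
30 214.5 296.5 [[0.4636, 0.0815], [0.5207, 0.0815]] mid [0.4922 0.0815]
80 230.5 280.5 [[0.4748, 0.0448], [0.5094, 0.0447]] mid [0.4921 0.0448]
100 230.5 280.5 [[0.4747, 0.0306], [0.5095, 0.0306]] mid [0.4921 0.0306]
jaw -0.050872179205791714 [ 0.49182148 -0.04959817  0.0651095 ] [-3.57233449  5.1294244   9.13901019] 0.015838223365957933
[ 0.49181882 -0.04960078  0.23209293] 6.2
```

View pics/sc5b.png

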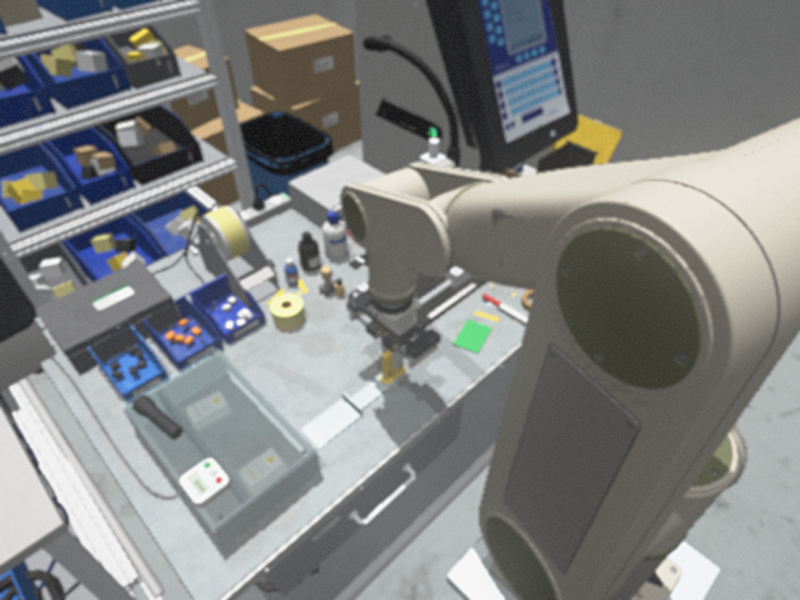

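The scoop is in line with the left module (scene: blade at (335,420), pointing at module (260,465)). Push in.

Emit:
apply_moves(deltas=[[0,[15,0,0],0],[0,[15,0,0],0],[0,[15,0,0],0],[0,[15,0,0],0],[0,[6,0,0],0]])

```text
t: 6.82
tool_pos: [0.4921, 0.0158, 0.2321]
orientation: [2.22, 2.219, 0.001]
force: [-0.1, -5.4, 6.2]
opening: 0.0162
```

Emit:
apply_moves(deltas=[[0,[6,0,0],0],[0,[6,0,0],0],[0,[6,0,0],0],[0,[6,0,0],0],[0,[6,0,0],0]])

```text
t: 7.45
tool_pos: [0.4922, 0.0451, 0.2321]
orientation: [2.221, 2.218, 0.0]
force: [0.3, -5.7, 5.9]
opening: 0.0158
```

Emit:
apply_moves(deltas=[[0,[6,0,0],0],[0,[6,0,0],0],[0,[6,0,0],0],[0,[6,0,0],0],[0,[6,0,0],0]])

```text
t: 8.07
tool_pos: [0.4922, 0.0752, 0.2321]
orientation: [2.221, 2.218, 0.0]
force: [-0.2, -5.9, 6.1]
opening: 0.016
```

```bash
python3 snap.py w6; python3 - <<'E'
from meas import *
import pickle
c=pickle.load(open('w6.pkl','rb'));im=cv2.imread('pics/w6.png')
s,R=tool();y=R[:,1];print('jaw',np.degrees(np.arctan2(y[1],y[0])),s['tool_pos']-[0,0,.167],s['force'],s['opening'])
cv2.imwrite('pics/w6c.png',cv2.resize(im[:180,120:400],None,fx=2.8,fy=2.8,interpolation=cv2.INTER_CUBIC))
E
```

```text
[0.49217915 0.07573732 0.23210934] 8.125
jaw -0.071433114542284 [0.49217915 0.07573732 0.06510934] [ 0.20804114 -3.57822154  6.14439792] 0.015729067450336916
```

View pics/w6c.png

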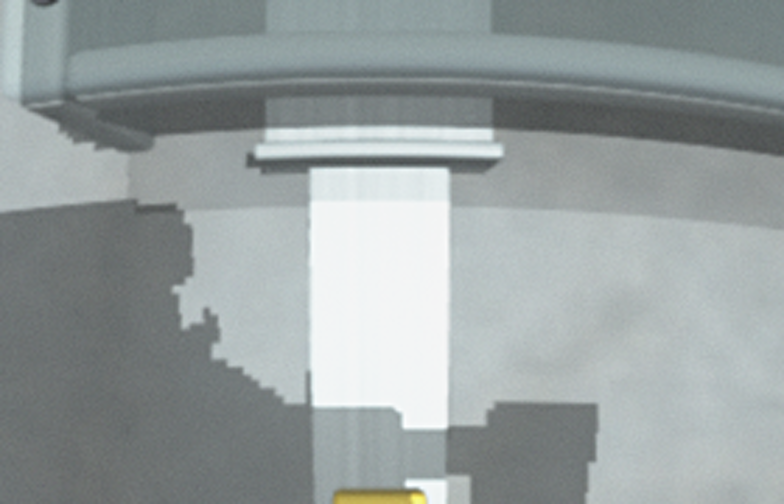

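The blade is under the lip (stop at crop (375,155)); the module isn't in view. Continue slowly.

Emit:
apply_moves(deltas=[[0,[5,0,0],0],[0,[5,0,0],0],[0,[5,0,0],0],[0,[5,0,0],0],[0,[5,0,0],0]])

```text
t: 8.75
tool_pos: [0.4922, 0.1001, 0.2321]
orientation: [2.221, 2.218, 0.0]
force: [0.4, -6.5, 7.0]
opening: 0.0157
```

Emit:
apply_moves(deltas=[[0,[5,0,0],0],[0,[5,0,0],0],[0,[5,0,0],0],[0,[5,0,0],0],[0,[5,0,0],0]])

```text
t: 9.38
tool_pos: [0.4922, 0.1251, 0.2321]
orientation: [2.221, 2.218, 0.0]
force: [0.2, -6.5, 7.9]
opening: 0.0155
```

Emit:
apply_moves(deltas=[[0,[5,0,0],0],[0,[3,0,0],0],[0,[0,0,0],0],[0,[0,0,0],0]])

```text
t: 9.88
tool_pos: [0.4922, 0.1334, 0.2321]
orientation: [2.221, 2.219, 0.001]
force: [0.1, -4.7, 6.0]
opening: 0.0156
```

```bash
python3 snap.py sc7 scene; python3 - <<'E'
from meas import *
im=cv2.imread('pics/sc7.png')
s,R=tool();y=R[:,1];print('jaw',np.degrees(np.arctan2(y[1],y[0])),s['tool_pos']-[0,0,.167],s['force'],s['opening'])
cv2.imwrite('pics/sc7c.png',cv2.resize(im[200:355,70:270],None,fx=3.8,fy=3.8,interpolation=cv2.INTER_CUBIC))
E
```

```text
[0.49222607 0.13338795 0.23212708] 9.925
jaw -0.07094474205995215 [0.49222607 0.13338795 0.06512708] [ 0.0178288  -3.09498734  5.5299906 ] 0.015660817726876764
```

View pics/sc7c.png

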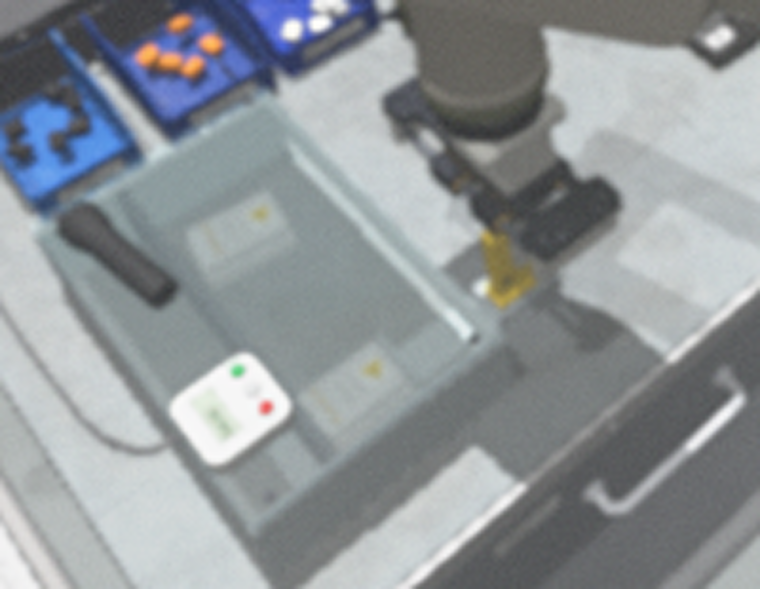

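Crop: left module at (355,390) appears shifted back on the blade; the other module still at (240,240). 12 pictures viewed; from here numeric checks mostly. Withdraw slowly.

Emit:
apply_moves(deltas=[[0,[-1,0,0],0],[0,[-2,0,0],0],[0,[-3,0,0],0],[0,[-4,0,0],0],[0,[-5,0,0],0]])

```text
t: 10.55
tool_pos: [0.4922, 0.1193, 0.2322]
orientation: [2.222, 2.22, 0.004]
force: [-1.7, 13.1, 13.5]
opening: 0.0157
```

Emit:
apply_moves(deltas=[[0,[-6,0,0],0],[0,[-6,0,0],0],[0,[-6,0,0],0],[0,[-6,0,0],0],[0,[-6,0,0],0]])

```text
t: 11.18
tool_pos: [0.4921, 0.0891, 0.2321]
orientation: [2.222, 2.22, 0.004]
force: [0.6, 2.3, 9.3]
opening: 0.0156
```

Emit:
apply_moves(deltas=[[0,[-6,0,0],0],[0,[-6,0,0],0],[0,[-6,0,0],0],[0,[-6,0,0],0],[0,[-6,0,0],0]])

```text
t: 11.8
tool_pos: [0.4921, 0.0592, 0.2322]
orientation: [2.222, 2.221, 0.004]
force: [3.0, 0.1, -1.4]
opening: 0.0158
```

Emit:
apply_moves(deltas=[[0,[-4,0,0],0],[0,[-2,0,0],0],[0,[-1,0,0],0],[0,[0,0,0],0]])

```text
t: 12.3
tool_pos: [0.4921, 0.0521, 0.2321]
orientation: [2.222, 2.22, 0.004]
force: [-0.0, 6.7, 8.5]
opening: 0.0159
```

```bash
python3 snap.py w8; python3 - <<'E'
from meas import *
import pickle
c=pickle.load(open('w8.pkl','rb'));im=cv2.imread('pics/w8.png')
s,R=tool();print(s['tool_pos']-[0,0,.167],s['force'],s['opening'])
a=im[:120,150:380]; w2=cv2.imread('pics/w6.png')[:120,150:380]
cv2.imwrite('pics/w8c.png',cv2.resize(a,None,fx=3.4,fy=3.4,interpolation=cv2.INTER_CUBIC))
E
```

```text
[0.49209316 0.05212194 0.23208313] 12.35
[0.49209316 0.05212194 0.06508313] [0.7596508  6.00425616 9.0548773 ] 0.015141316502013277
```

View pics/w8c.png

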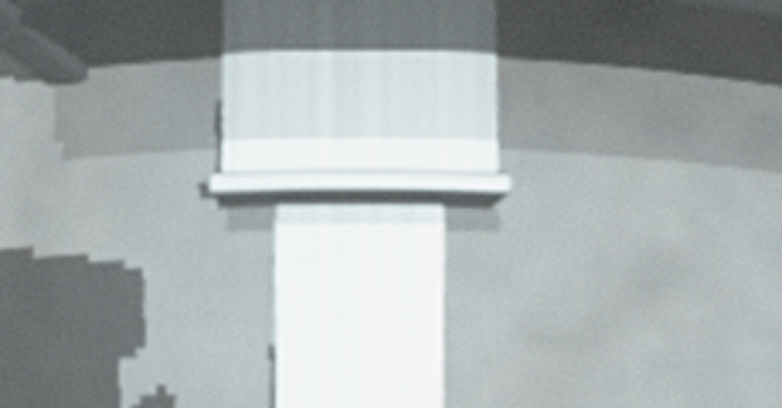

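The blade near the stop is empty (crop (360,110)), so the module may have stayed behind or further forward. Locate it via the scene camera's yellow triangle.

```bash
python3 snap.py sc8 scene; python3 - <<'E'
from meas import *
c=viewer.get_calibration('scene')
for n in ['scene0','sc5','sc7','sc8']:
    im=cv2.imread(f'pics/{n}.png')
    lab=cv2.cvtColor(im,cv2.COLOR_BGR2LAB).astype(int)
    m=((lab[:,:,2]>140)).astype(np.uint8)*255
    r=m.copy();r[:]=0;r[240:340,100:200]=m[240:340,100:200]
    for b in blobs(r,2): print(n,b.mean(0).round(1),cv2.contourArea(b.reshape(-1,1,2)),plane(c,b.mean(0),.03)[0].round(4),plane(c,b.mean(0),.033)[0].round(4))
ims=[cv2.resize(cv2.imread(f'pics/{n}.png')[270:345,100:200],None,fx=4,fy=4,interpolation=cv2.INTER_CUBIC) for n in ['sc5','sc8']]
cv2.imwrite('pics/cmp.png',np.hstack(ims))
E
```

```text
[0.49209026 0.05213924 0.23209162] 12.4
scene0 [172.7 293.3] 5.5 [0.4946 0.249  0.03  ] [0.4928 0.2497 0.033 ]
scene0 [132. 297.] 4.0 [0.5626 0.3349 0.03  ] [0.5606 0.3352 0.033 ]
scene0 [138.3 256. ] 3.0 [0.671  0.2514 0.03  ] [0.6686 0.252  0.033 ]
sc5 [172.8 293.6] 7.0 [0.4937 0.2492 0.03  ] [0.4919 0.2499 0.033 ]
sc5 [132.1 297.1] 3.5 [0.5619 0.3348 0.03  ] [0.5599 0.3352 0.033 ]
sc5 [138.1 255.9] 3.5 [0.6719 0.2515 0.03  ] [0.6695 0.2522 0.033 ]
sc7 [198.3 269. ] 24.0 [0.5086 0.1501 0.03  ] [0.5068 0.1511 0.033 ]
sc7 [167.8 296.6] 7.0 [0.4956 0.2643 0.03  ] [0.4938 0.2649 0.033 ]
sc7 [138. 256.] 4.0 [0.6717 0.2521 0.03  ] [0.6693 0.2527 0.033 ]
sc7 [132.1 297.1] 3.5 [0.5619 0.3348 0.03  ] [0.5599 0.3352 0.033 ]
sc8 [177.7 289. ] 6.5 [0.4961 0.2314 0.03  ] [0.4944 0.2321 0.033 ]
sc8 [138. 256.] 4.0 [0.6717 0.2521 0.03  ] [0.6693 0.2527 0.033 ]
sc8 [132.1 297.1] 3.5 [0.5619 0.3348 0.03  ] [0.5599 0.3352 0.033 ]
```

View pics/cmp.png

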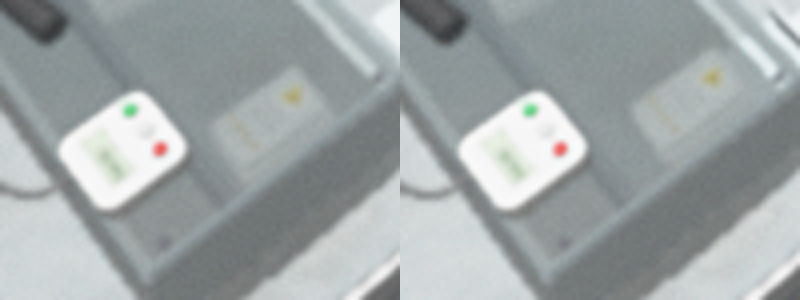

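Left panel before, right now: module triangle at (712,77) vs (292,95): it moved out 33 mm while the scoop moved 81 mm, so it slipped forward on the blade (force chatter from the downward preload). Push back in fully, then draw with the blade unloaded and slower.

Emit:
apply_moves(deltas=[[0,[4,0,0],0],[0,[6,0,0],0],[0,[8,0,0],0],[0,[8,0,0],0],[0,[8,0,0],0]], grip_force=60)

```text
t: 13.02
tool_pos: [0.4922, 0.0847, 0.2321]
orientation: [2.22, 2.218, -0.001]
force: [-0.5, -7.8, 9.9]
opening: 0.0159
```

Emit:
apply_moves(deltas=[[0,[8,0,0],0],[0,[8,0,0],0],[0,[8,0,0],0],[0,[8,0,0],0],[0,[6,0,0],0]])

```text
t: 13.65
tool_pos: [0.4922, 0.1227, 0.2321]
orientation: [2.22, 2.218, -0.001]
force: [0.1, -8.4, 10.2]
opening: 0.0157
```

Emit:
apply_moves(deltas=[[0,[5,0,0],0],[0,[3,0,0],0],[0,[3,0,0],0],[0,[0,0,0],0]])

```text
t: 14.15
tool_pos: [0.4922, 0.1338, 0.2321]
orientation: [2.22, 2.219, -0.0]
force: [0.1, -6.0, 10.6]
opening: 0.0155
```

```bash
cat > tri.py <<'E'
from meas import *
c=viewer.get_calibration('scene')
s,R=tool();y=R[:,1];print('jaw',np.degrees(np.arctan2(y[1],y[0])).round(2),(s['tool_pos']-[0,0,.167]).round(4),'F',s['force'].round(1),s['opening'].round(4),'t',s['t'])
im=viewer.read_camera('scene')
m=((cv2.cvtColor(im,cv2.COLOR_BGR2LAB)[:,:,2]>140)).astype(np.uint8)*255
r=m*0;r[225:345,100:290]=m[225:345,100:290]
for b in blobs(r,2): print(b.mean(0).round(1),cv2.contourArea(b.reshape(-1,1,2)),plane(c,b.mean(0),.033)[0].round(4))
cv2.imwrite('pics/last.png',im)
E
python3 tri.py
```

```text
Traceback (most recent call last):
  File "tri.py", line 3, in <module>
    s,R=tool();y=R[:,1];print('jaw',np.degrees(np.arctan2(y[1],y[0])).round(2),(s['tool_pos']-[0,0,.167]).round(4),'F',s['force'].round(1),s['opening'].round(4),'t',s['t'])
                                                                                                                                           ^^^^^^^^^^^^^^^^^^
AttributeError: 'float' object has no attribute 'round'
```

```bash
sed -i "s/s\['opening'\].round(4)/round(s['opening'],4)/" tri.py; python3 tri.py
```

```text
jaw -0.05 [0.4922 0.1338 0.0651] F [ 0.1 -6.  10.6] 0.0155 t 14.15
[202. 270.] 149.0 [0.4966 0.1456 0.033 ]
[167.5 296. ] 8.0 [0.4959 0.2644 0.033 ]
[138. 256.] 4.0 [0.6693 0.2527 0.033 ]
[132.1 297.1] 3.5 [0.5599 0.3352 0.033 ]
```

Emit:
apply_moves(deltas=[[0,[1,0,0],0],[0,[0,0,-1],0],[0,[0,0,-1],0],[0,[0,0,0],0]])

```text
t: 14.7
tool_pos: [0.4909, 0.1357, 0.2322]
orientation: [-2.221, -2.221, 0.002]
force: [0.4, -0.6, -1.9]
opening: 0.0157
```

```bash
python3 tri.py
```

```text
jaw -0.01 [0.4909 0.1357 0.0652] F [ 0.4 -0.6 -1.9] 0.0157 t 14.7
[201.7 271.1] 152.5 [0.4944 0.1484 0.033 ]
[167.7 296.3] 7.5 [0.4947 0.2647 0.033 ]
[138. 256.] 4.0 [0.6693 0.2527 0.033 ]
[132.1 297.1] 3.5 [0.5599 0.3352 0.033 ]
```

Emit:
apply_moves(deltas=[[0,[-0.5,0,0],0],[0,[-1,0,0],0],[0,[-1.5,0,0],0],[0,[-2,0,0],0],[0,[-2.5,0,0],0]])

```text
t: 15.38
tool_pos: [0.4914, 0.1282, 0.233]
orientation: [-2.221, -2.222, 0.0]
force: [0.0, 0.3, -4.9]
opening: 0.016
```

Emit:
apply_moves(deltas=[[0,[-3,0,0],0],[0,[-3,0,0],0],[0,[-3,0,0],0],[0,[-3,0,0],0],[0,[-3,0,0],0]])

```text
t: 16.0
tool_pos: [0.4914, 0.1132, 0.233]
orientation: [-2.221, -2.221, -0.0]
force: [-1.0, 0.6, -4.4]
opening: 0.0157
```

```bash
python3 tri.py
```

```text
jaw -0.0 [0.4914 0.1132 0.066 ] F [-1.   0.6 -4.4] 0.0157 t 16.0
[207.9 266. ] 156.0 [0.4954 0.1247 0.033 ]
[174.4 290.9] 8.0 [0.4957 0.242  0.033 ]
[137.9 256. ] 5.0 [0.6696 0.253  0.033 ]
[132.1 297.1] 3.5 [0.5599 0.3352 0.033 ]
```

Riding now (both moved 22.5 mm). Continue.

Emit:
apply_moves(deltas=[[0,[-3,0,0],0],[0,[-3.5,0,0],0],[0,[-4,0,0],0],[0,[-4,0,0],0],[0,[-4,0,0],0]])

```text
t: 16.68
tool_pos: [0.4914, 0.0946, 0.2331]
orientation: [2.221, 2.221, -0.0]
force: [-0.0, 0.2, -2.8]
opening: 0.0156
```

Emit:
apply_moves(deltas=[[0,[-4,0,0],0],[0,[-4,0,0],0],[0,[-4,0,0],0],[0,[-4,0,0],0],[0,[-4,0,0],0]])

```text
t: 17.3
tool_pos: [0.4914, 0.0746, 0.233]
orientation: [-2.221, -2.221, 0.0]
force: [0.0, -0.4, -3.0]
opening: 0.0155
```

Emit:
apply_moves(deltas=[[0,[-4,0,0],0],[0,[-4,0,0],0],[0,[-4,0,0],0],[0,[-4,0,0],0],[0,[-4,0,0],0]])

```text
t: 17.92
tool_pos: [0.4915, 0.0546, 0.2331]
orientation: [2.221, 2.222, 0.0]
force: [-0.3, 0.2, -3.1]
opening: 0.0156
```

```bash
python3 tri.py
```

```text
jaw 0.0 [0.4915 0.0546 0.0661] F [-0.3  0.2 -3.1] 0.0156 t 17.925
[224.  254.1] 165.0 [0.4953 0.0629 0.033 ]
[137.9 256. ] 5.0 [0.6696 0.253  0.033 ]
[132.1 297.1] 3.5 [0.5599 0.3352 0.033 ]
```

Emit:
apply_moves(deltas=[[0,[-4,0,0],0],[0,[-4,0,0],0],[0,[-4,0,0],0],[0,[-4,0,0],0],[0,[-4,0,0],0]])

```text
t: 18.6
tool_pos: [0.4914, 0.0346, 0.233]
orientation: [-2.221, -2.221, -0.0]
force: [-0.1, 0.8, -3.0]
opening: 0.0157
```

```bash
sed -i 's/>140/>136/' tri.py; python3 tri.py; python3 snap.py w9; python3 - <<'E'
from meas import *
im=cv2.imread('pics/w9.png')
print(cv2.cvtColor(im,cv2.COLOR_BGR2GRAY)[0:120:4,254].tolist())
cv2.imwrite('pics/w9c.png',np.hstack([cv2.resize(im[:130,170:340],(510,390)),cv2.resize(cv2.imread('pics/last.png')[240:330,120:185+20],(283,300)) if False else cv2.resize(cv2.imread('pics/last.png')[225:345,130:220],(292,390))]))
E
```

```text
jaw 0.0 [0.4914 0.0346 0.066 ] F [-0.1  0.8 -3. ] 0.0157 t 18.6
[229.4 249.9] 191.5 [0.4955 0.041  0.033 ]
[137.8 255.7] 9.5 [0.6706 0.2526 0.033 ]
[197.  273.8] 5.5 [0.4964 0.1637 0.033 ]
[139.7 306.9] 4.5 [0.5204 0.3354 0.033 ]
[132. 297.] 4.0 [0.5606 0.3352 0.033 ]
[0.49143973 0.03447875 0.23302963] 18.7
[190, 241, 240, 240, 222, 154, 225, 234, 241, 237, 241, 169, 228, 240, 123, 198, 228, 242, 241, 241, 241, 241, 241, 241, 241, 242, 242, 241, 242, 242]
```

View pics/w9c.png

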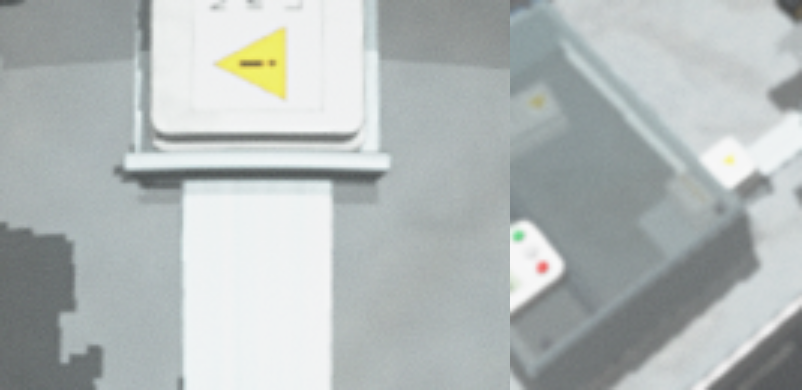

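Wrist crop: module sits on the blade right at the back stop (triangle at (255,63)), riding well. Draw out the remaining 80 mm, lower, and release.

Emit:
apply_moves(deltas=[[0,[-4,0,0],0],[0,[-5,0,0],0],[0,[-5,0,0],0],[0,[-5,0,0],0],[0,[-5,0,0],0]])

```text
t: 19.32
tool_pos: [0.4914, 0.0105, 0.233]
orientation: [2.222, 2.221, -0.0]
force: [0.0, 0.1, -3.2]
opening: 0.0155
```

Emit:
apply_moves(deltas=[[0,[-5,0,0],0],[0,[-5,0,0],0],[0,[-5,0,0],0],[0,[-5,0,0],0],[0,[-5,0,0],0]])

```text
t: 19.95
tool_pos: [0.4914, -0.0144, 0.233]
orientation: [-2.221, -2.221, -0.0]
force: [-0.6, -0.3, -3.2]
opening: 0.0159
```

Emit:
apply_moves(deltas=[[0,[-5,0,0],0],[0,[-5,0,0],0],[0,[-5,0,0],0],[0,[-5,0,0],0],[0,[-5,0,0],0]])

```text
t: 20.58
tool_pos: [0.4914, -0.0394, 0.233]
orientation: [2.221, 2.221, 0.0]
force: [-0.5, 0.8, -3.7]
opening: 0.0159
```

Emit:
apply_moves(deltas=[[0,[-4,0,0],0],[0,[-2,0,0],0],[0,[0,0,0.5],0],[0,[0,0,0.5],0],[0,[0,0,0],0]])

```text
t: 21.2
tool_pos: [0.4915, -0.045, 0.2322]
orientation: [2.221, 2.221, 0.0]
force: [-0.1, -0.1, -3.0]
opening: 0.0158
```

Emit:
apply_moves(deltas=[[16,[0,0,0],0],[30,[0,0,0],0],[60,[0,0,0],0],[60,[0,0,-20],0],[60,[0,0,-40],0]])

```text
t: 21.82
tool_pos: [0.4906, -0.0449, 0.291]
orientation: [-2.219, -2.219, 0.003]
force: [0.3, -0.0, -0.1]
opening: 0.0512
```

```bash
python3 tri.py; python3 snap.py w10; python3 - <<'E'
from meas import *
import pickle
c=pickle.load(open('w10.pkl','rb'));im=cv2.imread('pics/w10.png')
edges(im,c,[60,75,90,105],180,340)
for b in blobs(mask(im,[20,100,120],[36,255,255]),15): print('y',b.mean(0).round(1),cv2.contourArea(b.reshape(-1,1,2)),plane(c,b.mean(0),.033,True)[0].round(4),plane(c,b.mean(0),.085,True)[0].round(4))
plan((.4915,.1,.17),0,93)
E
```

```text
jaw -0.0 [ 0.4906 -0.0449  0.124 ] F [ 0.3 -0.  -0.1] 0.0512 t 21.825
[249.5 234.5] 248.0 [ 0.4967 -0.0447  0.033 ]
[138.  255.8] 9.0 [0.67   0.2524 0.033 ]
[218.9 258. ] 5.0 [0.4949 0.0832 0.033 ]
[139.7 306.9] 4.5 [0.5204 0.3354 0.033 ]
[132. 297.] 4.0 [0.5606 0.3352 0.033 ]
[ 0.49333682 -0.04541035  0.29701669] 21.925
60 220.5 223.5 [[0.4627, 0.0722], [0.4654, 0.0721]] mid [0.4641 0.0721]
75 233.5 271.5 [[0.4746, 0.0577], [0.5091, 0.0577]] mid [0.4918 0.0577]
90 233.5 271.5 [[0.4745, 0.0438], [0.5091, 0.0437]] mid [0.4918 0.0437]
105 196.5 270.5 [[0.4399, 0.0307], [0.5083, 0.0298]] mid [0.4741 0.0302]
y [252.1 199.8] 1929.0 [ 0.4914 -0.0513  0.033 ] [ 0.4917 -0.0332  0.085 ]
y [253.   40.7] 119.5 [0.4924 0.0839 0.033 ] [0.4925 0.0733 0.085 ]
y [507.1 206.9] 81.0 [ 0.7947 -0.0653  0.033 ] [ 0.7308 -0.0442  0.085 ]
y [149.7 301.5] 36.0 [ 0.3793 -0.1693  0.033 ] [ 0.4034 -0.1262  0.085 ]
grasp now [ 0.4933 -0.0454  0.13  ] jaw 0.0 tilt 0.46 t 21.93
[[93, [48.5, -0.6, -13.3], 0.0], [93, [48.5, -0.6, -13.3], 0.0], [93, [48.5, -0.6, -13.3], 0.0]]
```

Emit:
apply_moves(deltas=[[93,[45,-0.5,-20],0],[93,[45,-0.5,-20],0],[93,[10,0,-15],0],[93,[0,0,0],0],[93,[0,0,0],0]])

```text
t: 22.55
tool_pos: [0.4903, 0.054, 0.3462]
orientation: [-2.222, -2.22, 0.002]
force: [-0.5, -0.2, -0.1]
opening: 0.0926
```

```bash
python3 snap.py w11; python3 - <<'E'
from meas import *
import pickle
for n,lo in (('w2',(20,60,100)),('w11',(20,100,120))):
    c=pickle.load(open(n+'.pkl','rb'));im=cv2.imread(f'pics/{n}.png')
    m=(cv2.cvtColor(im,cv2.COLOR_BGR2LAB)[:,:,2]>142).astype(np.uint8)*255
    for b in blobs(m,8)[:12]: print(n,b.mean(0).round(1),b.min(0),b.max(0),plane(c,b.mean(0),.031,True)[0].round(4))
hsv=cv2.cvtColor(im,cv2.COLOR_BGR2HSV)
g=cv2.cvtColor(im,cv2.COLOR_BGR2GRAY)
s,R=tool();print(s['tool_pos'])
p=proj(c,np.array([[.4915,y,.033] for y in (.06,.066,.1025,.139)]),True);print(p.round(1).tolist())
u=int(p[2,0])-24
print('col',u,g[0:240:2,u].tolist())
v=int(p[2,1]); print('row',v,g[v,u-20:u+75].tolist())
E
```

```text
[0.49021944 0.05391792 0.34591774] 22.6
w2 [361.3 337.3] [288 313] [459 352] [ 0.7644 -0.1449  0.031 ]
w2 [219.7 325.4] [210 308] [230 342] [ 0.4957 -0.0975  0.031 ]
w2 [365.3 291.2] [355 267] [372 315] [ 0.7488 -0.0282  0.031 ]
w2 [195.  343.5] [166 335] [220 352] [ 0.4446 -0.1504  0.031 ]
w2 [144.9 292.4] [139 267] [155 315] [ 0.3681 -0.0307  0.031 ]
w2 [451.3 149.6] [438 138] [465 161] [0.8683 0.2205 0.031 ]
w2 [447.4 171. ] [443 167] [452 175] [0.8659 0.1857 0.031 ]
w2 [213.2  44.6] [209  40] [217  49] [0.5043 0.355  0.031 ]
w2 [465.1 166.4] [462 161] [468 172] [0.9038 0.1942 0.031 ]
w2 [204.  123.6] [198 119] [207 128] [0.4908 0.2484 0.031 ]
w2 [181.2  46.3] [177  43] [185  50] [0.461  0.3554 0.031 ]
w2 [335.3 122.1] [330 118] [339 127] [0.6683 0.2515 0.031 ]
w11 [471.1 209.2] [451 184] [498 241] [0.7714 0.0142 0.031 ]
w11 [256.8 256.5] [247 232] [267 282] [ 0.4912 -0.0377  0.031 ]
w11 [219.2 348.8] [205 343] [231 354] [ 0.4382 -0.1948  0.031 ]
w11 [415.5 291.1] [404 266] [423 309] [ 0.7096 -0.1048  0.031 ]
w11 [ 93.5 287. ] [ 89 264] [101 308] [ 0.2681 -0.0979  0.031 ]
w11 [257
[... 909 characters left out ...]
143, 142, 171, 234, 154, 89, 104, 232, 201, 94, 125, 147, 98, 101, 128, 171, 170, 163, 160, 160, 142, 140, 142, 154, 165, 150, 145, 148, 145, 145, 149, 148, 149, 147, 147, 151, 146, 146, 143, 145, 142, 140, 143, 141]
row 131 [106, 101, 105, 103, 104, 107, 109, 110, 101, 105, 107, 107, 108, 107, 105, 107, 103, 113, 137, 151, 144, 144, 156, 200, 216, 216, 215, 211, 214, 216, 211, 209, 216, 220, 217, 215, 209, 208, 209, 182, 176, 166, 153, 147, 151, 157, 171, 177, 167, 150, 143, 145, 155, 169, 177, 176, 166, 153, 154, 156, 152, 154, 154, 151, 151, 142, 138, 146, 143, 133, 131, 141, 157, 169, 170, 170, 169, 172, 170, 171, 170, 169, 171, 170, 169, 173, 172, 172, 173, 174, 173, 168, 173, 175, 168]
```

Module on blade: triangle (.492,.083), key dots at y≈.1235 → centre about (.4915,.104), yaw ≈0. Go grasp.

```bash
python3 - <<'E'
from meas import *
plan((.4915,.104,.075),0,93)
E
```

```text
grasp now [0.4902 0.0539 0.1789] jaw -0.06 tilt 0.09 t 22.6
[[93, [16.7, 0.4, 34.6], -0.0004], [93, [16.7, 0.4, 34.6], -0.0004], [93, [16.7, 0.4, 34.6], -0.0004]]
```

Emit:
apply_moves(deltas=[[93,[16.7,0.4,34.6],0],[93,[16.7,0.4,34.6],0],[93,[16.7,0.4,34.6],0],[93,[0,0,25],0],[93,[0,0,20],0]])

```text
t: 23.22
tool_pos: [0.4908, 0.1041, 0.1958]
orientation: [-2.221, -2.219, 0.004]
force: [0.3, -0.5, -0.1]
opening: 0.093
```

Emit:
apply_moves(deltas=[[93,[0,0,4],0],[93,[0,0,0],0],[40,[0,0,0],0],[40,[0,0,0],0],[40,[0,0,0],0]], grip_force=25)

```text
t: 23.85
tool_pos: [0.4919, 0.105, 0.1948]
orientation: [2.221, 2.221, 0.001]
force: [0.3, 0.0, -1.5]
opening: 0.0674
```

Emit:
apply_moves(deltas=[[40,[0,0,0],0],[40,[0,0,0],0],[40,[0,0,0],0]])

```text
t: 24.22
tool_pos: [0.4917, 0.105, 0.1943]
orientation: [2.221, 2.221, 0.0]
force: [0.6, -0.5, 0.4]
opening: 0.0457
```

```bash
python3 - <<'E'
from meas import *
s,R=tool();print(s['tool_pos']-[0,0,.167],s['force'],s['opening'])
plan((.4499,-.2545,.16),17.9,40,step=45)
E
```

```text
[0.49166322 0.10502272 0.02730749] [ 0.57821673 -0.49369883  0.36049849] 0.04570987489086189
grasp now [0.4917 0.105  0.0273] jaw 0.0 tilt 0.0 t 24.23
[[40, [-39.9, -4.6, -14.7], -0.0347], [40, [-39.8, -6.0, -14.7], -0.0347], [40, [-39.5, -7.4, -14.7], -0.0347], [40, [-39.2, -8.8, -14.7], -0.0347], [40, [-38.9, -10.1, -14.7], -0.0347]]
[[40, [-38.5, -11.5, -14.7], -0.0347], [40, [-38.1, -12.8, -14.7], -0.0347], [40, [-37.7, -14.1, -14.7], -0.0347], [40, [-37.1, -15.4, -14.7], -0.0347]]
```

Emit:
apply_moves(deltas=[[40,[0,0,-15],0],[40,[0,0,-35],0],[40,[0,0,-40],0],[40,[0,0,-40],0],[40,[-20,-2,0],-0.0174]])

```text
t: 24.85
tool_pos: [0.4911, 0.0856, 0.3297]
orientation: [2.196, 2.239, 0.01]
force: [0.6, -0.4, -0.7]
opening: 0.0461
```

Emit:
apply_moves(deltas=[[40,[-39.9,-4.9,0],-0.0347],[40,[-39.7,-6.5,0],-0.0347],[40,[-39.5,-7.9,0],-0.0347],[40,[-39.2,-9.3,0],-0.0347],[40,[-38.8,-10.6,0],-0.0347]])

```text
t: 25.48
tool_pos: [0.4673, -0.1163, 0.3254]
orientation: [1.997, 2.423, 0.001]
force: [1.4, 0.5, -1.8]
opening: 0.0453
```

Emit:
apply_moves(deltas=[[40,[-38.4,-12,0],-0.0347],[40,[-38,-13.3,0],-0.0347],[40,[-37.4,-14.7,0],-0.0347],[40,[-18,-8,0],-0.0174],[40,[0,0,0],0]])

```text
t: 26.1
tool_pos: [0.4513, -0.2557, 0.3251]
orientation: [1.851, 2.537, -0.0]
force: [0.2, 0.7, -0.8]
opening: 0.0456
```

```bash
python3 tri.py; python3 - <<'E'
from meas import *
plan((.4497,-.254,.06),17.9,40,step=45)
E
```

```text
jaw 17.77 [ 0.4513 -0.2557  0.1581] F [ 0.2  0.7 -0.8] 0.0456 t 26.1
[249.6 234.2] 247.0 [ 0.4976 -0.046   0.033 ]
[137.8 255.8] 8.5 [0.6703 0.2528 0.033 ]
[139.7 306.9] 4.5 [0.5204 0.3354 0.033 ]
[132. 297.] 4.0 [0.5606 0.3352 0.033 ]
grasp now [ 0.4515 -0.2548  0.1579] jaw 17.8 tilt 0.02 t 26.15
[[40, [0.4, -0.5, 32.6], -0.0006], [40, [0.4, -0.5, 32.6], -0.0006], [40, [0.4, -0.5, 32.6], -0.0006]]
```

Emit:
apply_moves(deltas=[[40,[0.4,-0.5,32],-0.001],[40,[0.4,-0.5,32],-0.001],[40,[0.4,-0.5,32],0],[40,[0,0,0],0],[40,[0,0,0],0]])

```text
t: 26.78
tool_pos: [0.4505, -0.2535, 0.2297]
orientation: [1.845, 2.541, 0.0]
force: [1.1, 0.1, -0.8]
opening: 0.046
```

```bash
python3 - <<'E'
from meas import *
plan((.4497,-.254,.029),17.9,40,step=45)
E
```

```text
grasp now [ 0.4505 -0.2535  0.0627] jaw 18.05 tilt 0.07 t 26.77
[[40, [-0.2, -0.9, 33.7], 0.0026]]
```

Emit:
apply_moves(deltas=[[40,[-0.2,-0.8,16],0.002],[40,[0,0,12],0],[40,[0,0,3],0],[40,[0,0,1.5],0],[40,[0,0,0],0]])

```text
t: 27.4
tool_pos: [0.4493, -0.2543, 0.1959]
orientation: [1.849, 2.54, 0.0]
force: [0.9, -0.0, -1.5]
opening: 0.0455
```

```bash
python3 - <<'E'
from meas import *
print(robot.read_state()['force'])
plan((.4497,-.254,.029),17.9,40,step=45)
E
```

```text
[ 0.92982485 -0.04897871 -1.54648671]
grasp now [ 0.4493 -0.2543  0.0289] jaw 17.89 tilt 0.01 t 27.4
[[40, [0.2, 0.5, -0.1], -0.0001]]
```

Emit:
apply_moves(deltas=[[40,[0,0,0.5],0],[60,[0,0,0],0],[93,[0,0,0],0],[93,[0,0,0],0],[93,[0,0,-30],0]])

```text
t: 28.02
tool_pos: [0.448, -0.2534, 0.2231]
orientation: [-1.846, -2.536, 0.0]
force: [0.3, -0.2, 0.3]
opening: 0.0811
```

Emit:
apply_moves(deltas=[[93,[0,0,-50],0],[93,[30,10,-50],0],[93,[40,18,-40],0],[93,[40,18,-40],0],[93,[40,18,-40],0]])

```text
t: 28.65
tool_pos: [0.4637, -0.0905, 0.4468]
orientation: [1.849, 2.539, 0.0]
force: [1.0, 1.3, -1.2]
opening: 0.0934
```

Emit:
apply_moves(deltas=[[93,[0,0,0],0],[93,[0,0,0],0]])

```text
t: 28.9
tool_pos: [0.4639, -0.0919, 0.4448]
orientation: [-1.848, -2.541, 0.001]
force: [1.2, -0.1, -0.4]
opening: 0.093
```

```bash
python3 snap.py w12; python3 - <<'E'
from meas import *
import pickle
c=pickle.load(open('w12.pkl','rb'));im=cv2.imread('pics/w12.png')
s,R=tool();print(s['tool_pos'],s['opening'])
pad(im,c)
m=(cv2.cvtColor(im,cv2.COLOR_BGR2LAB)[:,:,2]>142).astype(np.uint8)*255
for b in blobs(m,4)[:14]: print(b.mean(0).round(1),b.min(0),b.max(0),plane(c,b.mean(0),.034,True)[0].round(4),plane(c,b.mean(0),.085,True)[0].round(4))
# outer hull of green+white module region
gr=blobs(mask(im,[45,100,50],[85,255,255]),40)
p=proj(c,np.array([[.4499,-.2545,.004],[.4499,-.2545,.035]]),True);print(p)
for b in gr: print('g',b.mean(0),cv2.contourArea(b.reshape(-1,1,2)))
g=cv2.cvtColor(im,cv2.COLOR_BGR2GRAY)
v=int(p[1,1])-12;u=int(p[1,0]);
cv2.imwrite('pics/w12c.png',cv2.resize(im[v-60:v+60,u-80:u+80],None,fx=5,fy=5,interpolation=cv2.INTER_CUBIC))
E
```

```text
[ 0.46373084 -0.09229717  0.44394293] 28.95
[ 0.46373084 -0.09229717  0.44394293] 0.09318047747623447
green [223.9 239.3] [ 449.6 -253.8   82.5   57.   -71.8]
[460.9 167.2] [441 143] [480 201] [0.7794 0.0052 0.034 ] [0.735  0.0024 0.085 ]
[286.6 135.2] [271 112] [302 159] [ 0.4925 -0.0471  0.034 ] [ 0.4856 -0.0431  0.085 ]
[173. 326.] [156 313] [190 339] [ 0.4142 -0.4232  0.034 ] [ 0.4175 -0.3702  0.085 ]
[437.9 324.5] [401 309] [472 339] [ 0.9302 -0.2962  0.034 ] [ 0.8662 -0.2597  0.085 ]
[221. 239.] [197 225] [235 271] [ 0.4517 -0.2194  0.034 ] [ 0.4501 -0.193   0.085 ]
[415.9 288.5] [404 263] [423 309] [ 0.8106 -0.2212  0.034 ] [ 0.7622 -0.1945  0.085 ]
[455.1 215.4] [446 202] [462 228] [ 0.8114 -0.072   0.034 ] [ 0.7629 -0.0648  0.085 ]
[158.5 344.7] [149 340] [168 349] [ 0.3947 -0.4891  0.034 ] [ 0.4005 -0.4274  0.085 ]
[ 92.8 289.6] [ 88 268] [100 308] [ 0.2533 -0.405   0.034 ] [ 0.2776 -0.3543  0.085 ]
[183.3 348.3] [174 344] [193 352] [ 0.443  -0.4772  0.034 ] [ 0.4426 -0.4171  0.085 ]
[222.  310.3] [209 308] [234 314] [ 0.4883 -0.3518  0.034 ] [ 0.4819 -0.3081  0.085 ]
[347.1 339.3] [338 334] [355 348] [ 0.733  -0.3609  0.034 ] [ 0.6947 -0.316   0.085 ]
[418.5 237.5] [414 232] [425 244] [ 0.7563 -0.1279  0.034 ] [ 0.715  -0.1133  0.085 ]
[324.3 341.8] [315 337] [333 350] [ 0.6907 -0.3759  0.034 ] [ 0.6579 -0.329   0.085 ]
[[216.28268787 248.71655443]
 [213.86689224 258.36305945]]
g [221.64912281 238.94736842] 258.5
```

```bash
python3 - <<'E'
from meas import *
import pickle
c=pickle.load(open('w12.pkl','rb'));im=cv2.imread('pics/w12.png')
g=cv2.cvtColor(im,cv2.COLOR_BGR2GRAY)
u0=np.radians(107.9);ax=np.array([np.cos(u0),np.sin(u0)]);ay=np.array([np.cos(u0-np.pi/2),np.sin(u0-np.pi/2)])
C=np.array([.4498,-.2543])
# expected dots at +20 mm along ax, z .035 ; corners of top
for a,b,z in [(20,0,.035),(36,23,.034),(36,-23,.034),(-36,23,.034),(-36,-23,.034),(36,23,.004),(36,-23,.004)]:
    print(a,b,z,proj(c,np.r_[C+ax*a/1000+ay*b/1000,z],True).round(1))
m=((g>195)).astype(np.uint8)*255
for b in blobs(m,100):
    if 170<b.mean(0)[0]<270 and b.mean(0)[1]>200: print(b.mean(0),b.min(0),b.max(0),rect(plane(c,b,.034,True)))
# cross profiles at line a=+10mm & a=0, along ay, z=.034
for a in (25,10):
    B=np.arange(-36,37,1.)
    P=np.array([np.r_[C+ax*a/1000+ay*b/1000,.034] for b in B]);q=proj(c,P,True)
    print(a,[int(x) for x in cv2.remap(g,q[:,0].astype(np.float32)[None],q[:,1].astype(np.float32)[None],1)[0]])
A=np.arange(-10,60,1.)
for b in (-15,0,15):
    P=np.array([np.r_[C+ax*a/1000+ay*b/1000,.034] for a in A]);q=proj(c,P,True)
    print(b,[int(x) for x in cv2.remap(g,q[:,0].astype(np.float32)[None],q[:,1].astype(np.float32)[None],1)[0]])
E
```

```text
20 0 0.035 [[213.1 246.7]]
36 23 0.034 [[228.  237.1]]
36 -23 0.034 [[197.2 236.5]]
-36 23 0.034 [[229.9 277.7]]
-36 -23 0.034 [[201.  276.9]]
36 23 0.004 [[229.7 228.6]]
36 -23 0.004 [[200.6 228.2]]
[213.69354839 258.07258065] [199 239] [228 277] [ 449.5 -256.2   68.4   42.9  -71.9]
25 [152, 153, 154, 154, 150, 154, 156, 154, 155, 154, 149, 141, 136, 148, 181, 219, 232, 237, 238, 237, 237, 238, 238, 238, 238, 237, 237, 237, 238, 238, 239, 235, 231, 227, 224, 222, 220, 220, 220, 219, 218, 217, 217, 218, 219, 220, 220, 220, 219, 220, 220, 219, 221, 222, 222, 217, 204, 185, 181, 174, 161, 150, 146, 148, 149, 148, 145, 138, 137, 142, 148, 151, 152]
10 [157, 155, 155, 154, 153, 152, 150, 151, 151, 151, 151, 151, 151, 156, 168, 195, 210, 221, 223, 223, 221, 220, 220, 221, 221, 220, 219, 220, 220, 220, 219, 219, 221, 222, 222, 222, 221, 220, 220, 221, 222, 223, 224, 224, 223, 222, 220, 219, 218, 218, 219, 220, 220, 223, 223, 222, 206, 196, 191, 186, 169, 141, 138, 139, 144, 145, 145, 144, 145, 147, 150, 151, 152]
-15 [214, 217, 219, 220, 221, 220, 219, 219, 220, 219, 219, 219, 218, 217, 21
[... 265 characters left out ...]
3, 152]
0 [222, 214, 208, 206, 212, 216, 219, 218, 216, 215, 215, 220, 221, 215, 214, 217, 219, 221, 221, 221, 221, 220, 220, 221, 222, 222, 222, 222, 221, 220, 221, 221, 221, 220, 219, 220, 221, 223, 225, 229, 230, 227, 212, 182, 143, 119, 104, 112, 125, 141, 130, 119, 108, 103, 101, 99, 97, 94, 98, 102, 104, 116, 132, 136, 133, 121, 117, 119, 141, 150]
15 [223, 223, 222, 221, 220, 220, 220, 220, 220, 221, 222, 222, 223, 223, 223, 223, 223, 222, 220, 218, 220, 221, 219, 216, 210, 204, 198, 191, 183, 175, 183, 195, 209, 218, 217, 219, 221, 221, 222, 223, 223, 224, 198, 166, 130, 105, 89, 98, 107, 117, 113, 105, 98, 95, 95, 93, 91, 90, 89, 89, 106, 125, 146, 145, 138, 122, 117, 120, 139, 150]
```

```bash
python3 tri.py; python3 - <<'E'
from meas import *
import pickle
c=pickle.load(open('w12.pkl','rb'));im=cv2.imread('pics/w12.png')
m=(cv2.cvtColor(im,cv2.COLOR_BGR2GRAY)>215).astype(np.uint8)*255
for b in blobs(m,100):
    if b.mean(0)[1]<130: print(b.mean(0),rect(plane(c,b,.003,True)))
print(proj(c,np.array([[.4915,-.071,.085],[.4915,-.021,.085]]),True))
y=blobs(mask(im,[20,130,200],[36,255,255]),60)
for b in y: print(b.mean(0),b.min(0),b.max(0),rect(plane(c,b,.085,True)))
plan((.4915,-.045,.12),0,60,step=55)
E
```

```text
jaw 17.88 [ 0.4637 -0.0923  0.2769] F [-0.8 -0.3  0.1] 0.0932 t 28.95
[249.6 234.2] 247.0 [ 0.4976 -0.046   0.033 ]
[138.2 255.8] 7.5 [0.6696 0.2518 0.033 ]
[132.1 297. ] 5.0 [0.5603 0.335  0.033 ]
[139.7 306.9] 4.5 [0.5204 0.3354 0.033 ]
[322.6223176   24.81545064] [491.8 116.9  99.6  58.7 -88.1]
[299.53146853  87.40559441] [491.6  20.6  83.   33.8 -89.7]
[[283.59121512 159.28352764]
 [297.6442007  118.80454767]]
[454.7   217.875] [447 209] [461 227] [766.5 -68.9  42.8   9.4 -18.3]
grasp now [ 0.4637 -0.0925  0.2766] jaw 17.85 tilt 0.15 t 29.0
[[60, [9.2, 10.3, 39.1], 0.0779], [60, [10.0, 9.5, 39.1], 0.0779], [60, [10.7, 8.7, 39.1], 0.0779], [60, [11.3, 7.9, 39.1], 0.0779]]
```

Module 1 sits on the pad within ~2 mm; the scoop hasn't moved. Regrasp it.

Emit:
apply_moves(deltas=[[60,[9.2,10.3,39],0.0779],[60,[10,9.5,39],0.0779],[60,[10.7,8.7,39],0.0779],[60,[11.3,7.9,39],0.0779],[60,[0,0,25],0]])

```text
t: 29.62
tool_pos: [0.4905, -0.0444, 0.2604]
orientation: [-2.22, -2.217, 0.004]
force: [0.4, 0.1, 0.4]
opening: 0.0601
```

Emit:
apply_moves(deltas=[[60,[0,0,20],0],[60,[0,0,9.5],0],[60,[0,0,0],0],[0,[0,0,0],0],[0,[0,0,0],0]], grip_force=60)

```text
t: 30.25
tool_pos: [0.4923, -0.0444, 0.2357]
orientation: [2.22, 2.221, 0.001]
force: [-0.1, 0.0, 0.2]
opening: 0.0442
```

Emit:
apply_moves(deltas=[[0,[0,0,0],0],[0,[0,0,0],0],[0,[0,0,0],0]])

```text
t: 30.62
tool_pos: [0.4918, -0.0441, 0.2348]
orientation: [2.22, 2.222, 0.0]
force: [0.1, 0.7, 0.2]
opening: 0.0156
```

```bash
python3 snap.py w13; python3 - <<'E'
from meas import *
import pickle
c=pickle.load(open('w13.pkl','rb'));im=cv2.imread('pics/w13.png')
s,R=tool();print(s['tool_pos']-[0,0,.167],s['force'],s['opening'])
edges(im,c,[3,15,30,80,100],150,380)
g=cv2.cvtColor(im,cv2.COLOR_BGR2GRAY);print(g[40:70,254].tolist())
plan((.6705,-.05,.064),0,0,step=15)
E
```

```text
[ 0.49180395 -0.04413894  0.23482557] 30.675
[ 0.49180395 -0.04413894  0.06782557] [-0.28942341 -0.14782963  0.03704886] 0.01579917938321437
3 215.5 294.5 [[0.4632, 0.1083], [0.5194, 0.1083]] mid [0.4913 0.1083]
15 215.5 295.5 [[0.4634, 0.0988], [0.52, 0.0988]] mid [0.4917 0.0988]
30 215.5 295.5 [[0.4635, 0.0873], [0.5199, 0.0873]] mid [0.4917 0.0873]
80 230.5 279.5 [[0.4742, 0.0501], [0.5085, 0.0501]] mid [0.4914 0.0501]
100 231.5 279.5 [[0.4748, 0.0358], [0.5086, 0.0358]] mid [0.4917 0.0358]
[233, 234, 234, 233, 234, 233, 233, 234, 233, 234, 235, 229, 208, 222, 232, 238, 233, 181, 115, 88, 100, 141, 198, 216, 216, 214, 215, 218, 229, 234]
grasp now [ 0.4918 -0.0441  0.0678] jaw 0.05 tilt 0.0 t 30.68
[[0, [-0.5, 14.9, 0.3], 0.0001], [0, [-0.5, 14.9, 0.3], 0.0001], [0, [-0.5, 14.9, 0.3], 0.0001], [0, [-0.5, 14.9, 0.3], 0.0001], [0, [-0.5, 14.9, 0.3], 0.0001]]
[[0, [-0.5, 14.9, 0.3], 0.0001], [0, [-0.5, 14.9, 0.3], 0.0001], [0, [-0.5, 14.9, 0.3], 0.0001], [0, [-0.5, 14.9, 0.3], 0.0001], [0, [-0.5, 14.9, 0.3], 0.0001]]
[[0, [-0.5, 14.9, 0.3], 0.0001], [0, [-0.5, 14.9, 0.3], 0.0001]]
```

Emit:
apply_moves(deltas=[[0,[0,0,-1.5],0],[0,[0.7,8,0],0],[0,[0.7,15,0],0],[0,[0.7,16,0],0],[0,[0.7,16,0],0]])

```text
t: 31.3
tool_pos: [0.5476, -0.0412, 0.2359]
orientation: [-2.22, -2.222, 0.0]
force: [-0.6, -0.9, -2.1]
opening: 0.0156
```

Emit:
apply_moves(deltas=[[0,[0.7,16,0],0],[0,[0.7,16,0],0],[0,[0.7,16,0],0],[0,[0.7,16,0],0],[0,[0.7,16,0],0]])

```text
t: 31.92
tool_pos: [0.6276, -0.0376, 0.2356]
orientation: [-2.22, -2.222, 0.001]
force: [0.4, -0.2, -2.2]
opening: 0.0158
```

Emit:
apply_moves(deltas=[[0,[0.7,16,0],0],[0,[0.7,16,0],0],[0,[0,12,0],0],[0,[0,0,0],0],[0,[0,0,0],0]])

```text
t: 32.55
tool_pos: [0.6705, -0.0362, 0.2356]
orientation: [-2.22, -2.222, 0.001]
force: [-0.1, 0.9, -3.1]
opening: 0.0158
```

```bash
python3 tri.py; python3 snap.py w14; python3 - <<'E'
from meas import *
import pickle
c=pickle.load(open('w14.pkl','rb'));im=cv2.imread('pics/w14.png')
edges(im,c,[15,30,80,100],150,380)
m=(cv2.cvtColor(im,cv2.COLOR_BGR2LAB)[:,:,2]>140).astype(np.uint8)*255
for b in blobs(m,4):
    if b.mean(0)[1]<150: print(b.mean(0).round(1),plane(c,b.mean(0),.031,True)[0].round(4))
E
```

```text
jaw 0.05 [ 0.6705 -0.0362  0.0686] F [-0.1  0.9 -3.1] 0.0158 t 32.55
[138.  255.8] 9.0 [0.67   0.2524 0.033 ]
[139.7 306.7] 5.5 [0.5208 0.3352 0.033 ]
[132.1 297. ] 5.0 [0.5603 0.335  0.033 ]
[ 0.67036748 -0.03629449  0.23589513] 32.65
15 215.5 294.5 [[0.6416, 0.107], [0.6978, 0.1069]] mid [0.6697 0.107 ]
30 215.5 295.5 [[0.6417, 0.0954], [0.6984, 0.0954]] mid [0.6701 0.0954]
80 230.5 279.5 [[0.6524, 0.0581], [0.687, 0.0581]] mid [0.6697 0.0581]
100 231.5 279.5 [[0.6531, 0.0437], [0.6871, 0.0437]] mid [0.6701 0.0437]
```

Emit:
apply_moves(deltas=[[0,[0,0.5,1.8],0],[0,[10,0,0],0],[0,[15,0,0],0],[0,[15,0,0],0],[0,[6,0,0],0]])

```text
t: 33.28
tool_pos: [0.6714, 0.0112, 0.2349]
orientation: [2.219, 2.223, 0.001]
force: [0.1, -2.7, 2.0]
opening: 0.0154
```

Emit:
apply_moves(deltas=[[0,[6,0,0],0],[0,[6,0,0],0],[0,[6,0,0],0],[0,[6,0,0],0],[0,[6,0,0],0]])

```text
t: 33.9
tool_pos: [0.6715, 0.0391, 0.2349]
orientation: [2.22, 2.221, -0.001]
force: [0.7, -6.5, 4.8]
opening: 0.0155
```

Emit:
apply_moves(deltas=[[0,[6,0,0],0],[0,[6,0,0],0],[0,[6,0,0],0],[0,[6,0,0],0],[0,[6,0,0],0]])

```text
t: 34.52
tool_pos: [0.6714, 0.0697, 0.2349]
orientation: [2.22, 2.221, 0.0]
force: [-0.9, -6.3, 5.5]
opening: 0.0156
```

```bash
python3 tri.py
```

```text
jaw 0.03 [0.6714 0.0697 0.0679] F [-0.9 -6.3  5.5] 0.0156 t 34.525
[187.2 227.9] 100.0 [0.6569 0.0814 0.033 ]
[134.2 258.3] 9.5 [0.6699 0.2652 0.033 ]
[132.1 297. ] 5.0 [0.5603 0.335  0.033 ]
[139.7 306.9] 4.5 [0.5204 0.3354 0.033 ]
```

Emit:
apply_moves(deltas=[[0,[6,0,0],0],[0,[6,0,0],0],[0,[6,0,0],0],[0,[6,0,0],0],[0,[6,0,0],0]])

```text
t: 35.2
tool_pos: [0.6714, 0.0996, 0.2349]
orientation: [2.22, 2.221, -0.0]
force: [0.4, -5.7, 5.6]
opening: 0.0158
```

Emit:
apply_moves(deltas=[[0,[6,0,0],0],[0,[6,0,0],0],[0,[6,0,0],0],[0,[6,0,0],0],[0,[6,0,0],0]])

```text
t: 35.83
tool_pos: [0.6713, 0.1295, 0.2349]
orientation: [2.22, 2.221, -0.0]
force: [0.7, -6.1, 5.8]
opening: 0.0158
```

Emit:
apply_moves(deltas=[[0,[4,0,0],0],[0,[2,0,0],0],[0,[0,0,0],0],[0,[0,0,0],0]])

```text
t: 36.33
tool_pos: [0.6713, 0.1357, 0.2349]
orientation: [2.22, 2.222, 0.001]
force: [0.1, -3.8, 5.7]
opening: 0.016
```

```bash
python3 tri.py
```

```text
jaw 0.04 [0.6713 0.1357 0.0679] F [ 0.1 -3.8  5.7] 0.016 t 36.325
[168.4 234.9] 200.5 [0.6743 0.1413 0.033 ]
[134.2 258.4] 8.5 [0.6696 0.2654 0.033 ]
[139.7 306.7] 5.5 [0.5208 0.3352 0.033 ]
[132.1 297. ] 5.0 [0.5603 0.335  0.033 ]
```

Emit:
apply_moves(deltas=[[0,[1,0,0],0],[0,[0,0,-1],0],[0,[0,0,-1],0],[0,[0,0,0],0],[0,[-0.5,0,0],0]])

```text
t: 37.0
tool_pos: [0.6706, 0.1365, 0.2356]
orientation: [-2.219, -2.222, 0.002]
force: [0.5, 0.3, -3.3]
opening: 0.0157
```

Emit:
apply_moves(deltas=[[0,[-1,0,0],0],[0,[-1.5,0,0],0],[0,[-2,0,0],0],[0,[-2.5,0,0],0],[0,[-3,0,0],0]])

```text
t: 37.62
tool_pos: [0.6712, 0.126, 0.2365]
orientation: [2.221, 2.222, 0.0]
force: [0.5, -0.0, -4.1]
opening: 0.0158
```

Emit:
apply_moves(deltas=[[0,[-3,0,0],0],[0,[-3,0,0],0],[0,[-3,0,0],0],[0,[-3,0,0],0],[0,[-3,0,0],0]])

```text
t: 38.25
tool_pos: [0.6712, 0.111, 0.2364]
orientation: [-2.221, -2.222, 0.0]
force: [-0.7, -0.5, -3.7]
opening: 0.0156
```

```bash
python3 tri.py
```

```text
jaw 0.05 [0.6712 0.111  0.0694] F [-0.7 -0.5 -3.7] 0.0156 t 38.25
[175.6 232.1] 168.5 [0.6682 0.1182 0.033 ]
[141.8 252.9] 6.0 [0.6714 0.2386 0.033 ]
[132.1 297. ] 5.0 [0.5603 0.335  0.033 ]
[139.7 306.9] 4.5 [0.5204 0.3354 0.033 ]
```

Emit:
apply_moves(deltas=[[0,[-3.5,0,0],0],[0,[-4,0,0],0],[0,[-4,0,0],0],[0,[-4,0,0],0],[0,[-4,0,0],0]])

```text
t: 38.92
tool_pos: [0.6712, 0.0914, 0.2364]
orientation: [2.221, 2.222, -0.0]
force: [-0.6, -0.7, -3.4]
opening: 0.016
```

Emit:
apply_moves(deltas=[[0,[-4,0,0],0],[0,[-4,0,0],0],[0,[-4,0,0],0],[0,[-4,0,0],0],[0,[-4,0,0],0]])

```text
t: 39.55
tool_pos: [0.6712, 0.0714, 0.2365]
orientation: [2.22, 2.222, 0.0]
force: [0.5, -0.2, -3.1]
opening: 0.0155
```

Emit:
apply_moves(deltas=[[0,[-4,0,0],0],[0,[-4,0,0],0],[0,[-4,0,0],0],[0,[-4,0,0],0],[0,[-4,0,0],0]])

```text
t: 40.17
tool_pos: [0.6712, 0.0514, 0.2364]
orientation: [2.221, 2.222, 0.0]
force: [-0.7, -0.2, -2.6]
opening: 0.0158
```

Emit:
apply_moves(deltas=[[0,[-4,0,0],0],[0,[-4,0,0],0],[0,[-4,0,0],0],[0,[-4,0,0],0],[0,[-4,0,0],0]])

```text
t: 40.8
tool_pos: [0.6713, 0.0314, 0.2365]
orientation: [2.22, 2.222, 0.0]
force: [0.4, 0.1, -2.5]
opening: 0.0157
```

```bash
python3 tri.py; python3 snap.py w15; python3 - <<'E'
from meas import *
import pickle
c=pickle.load(open('w15.pkl','rb'));im=cv2.imread('pics/w15.png')
m=(cv2.cvtColor(im,cv2.COLOR_BGR2LAB)[:,:,2]>142).astype(np.uint8)*255
for b in blobs(m,4):
    if b.mean(0)[1]<150: print(b.mean(0).round(1),plane(c,b.mean(0),.034,True)[0].round(4))
E
```

```text
jaw 0.05 [0.6713 0.0314 0.0695] F [ 0.4  0.1 -2.5] 0.0157 t 40.8
[193.5 225.7] 13.0 [0.6501 0.0611 0.033 ]
[164.5 238.5] 7.0 [0.6708 0.1583 0.033 ]
[139.7 306.7] 5.5 [0.5208 0.3352 0.033 ]
[132.1 297. ] 5.0 [0.5603 0.335  0.033 ]
[0.67125492 0.03117485 0.23642848] 40.9
[492.5   6.8] [0.8563 0.2022 0.034 ]
[247.6  23.8] [0.6664 0.1585 0.034 ]
[496.4  40.4] [0.858 0.174 0.034]
```

Emit:
apply_moves(deltas=[[0,[-4,0,0],0],[0,[-5,0,0],0],[0,[-5,0,0],0],[0,[-5,0,0],0],[0,[-5,0,0],0]])

```text
t: 41.52
tool_pos: [0.6713, 0.0073, 0.2364]
orientation: [2.221, 2.222, 0.0]
force: [0.2, 0.2, -3.9]
opening: 0.0157
```

Emit:
apply_moves(deltas=[[0,[-5,0,0],0],[0,[-5,0,0],0],[0,[-5,0,0],0],[0,[-5,0,0],0],[0,[-5,0,0],0]])

```text
t: 42.15
tool_pos: [0.6713, -0.0177, 0.2364]
orientation: [-2.221, -2.222, 0.0]
force: [1.0, 0.1, -4.0]
opening: 0.0158
```

Emit:
apply_moves(deltas=[[0,[-5,0,0],0],[0,[-5,0,0],0],[0,[-4,0,0],0],[0,[-2,0,0],0],[0,[0,0,0.8],0]])

```text
t: 42.78
tool_pos: [0.6713, -0.0334, 0.2357]
orientation: [2.221, 2.222, 0.0]
force: [-0.3, -0.0, -4.3]
opening: 0.0154
```

Emit:
apply_moves(deltas=[[0,[0,0,0.7],0],[0,[0,0,0],0],[20,[0,0,0],0],[50,[0,0,0],0],[60,[0,0,0],0]])

```text
t: 43.4
tool_pos: [0.6714, -0.0333, 0.2353]
orientation: [2.22, 2.222, 0.001]
force: [0.3, 0.2, -0.2]
opening: 0.0353
```

Emit:
apply_moves(deltas=[[60,[0,0,-30],0],[60,[0,0,-40],0],[93,[45,-1,-15],0],[93,[45,-1,-10],0],[93,[0,0,0],0]])

```text
t: 44.02
tool_pos: [0.6694, 0.0599, 0.3317]
orientation: [2.216, 2.226, 0.004]
force: [-0.3, -1.0, 0.2]
opening: 0.0854
```

Emit:
apply_moves(deltas=[[93,[0,0,0],0]])

```text
t: 44.15
tool_pos: [0.6692, 0.0566, 0.3298]
orientation: [2.22, 2.223, -0.001]
force: [0.6, 0.6, -0.5]
opening: 0.0922
```

```bash
python3 tri.py; python3 snap.py w16; python3 - <<'E'
from meas import *
import pickle
c=pickle.load(open('w16.pkl','rb'));im=cv2.imread('pics/w16.png')
m=(cv2.cvtColor(im,cv2.COLOR_BGR2LAB)[:,:,2]>142).astype(np.uint8)*255
for b in blobs(m,2):
    if 200<b.mean(0)[0]<310 and b.mean(0)[1]<240: print(b.mean(0).round(1),b.min(0),b.max(0),plane(c,b.mean(0),.033,True)[0].round(4))
plan((.6675,.115,.075),0,93)
E
```

```text
jaw 0.09 [0.6692 0.0566 0.1628] F [ 0.6  0.6 -0.5] 0.0922 t 44.15
[181.3 227.8] 10.0 [0.6705 0.0946 0.033 ]
[139.7 306.7] 5.5 [0.5208 0.3352 0.033 ]
[132.1 297. ] 5.0 [0.5603 0.335  0.033 ]
[0.66912844 0.05566108 0.32933495] 44.25
[253.1 144.3] [244 137] [258 152] [0.6666 0.0943 0.033 ]
[257.1 102. ] [255 100] [259 104] [0.6703 0.1339 0.033 ]
[267.5 102. ] [266 100] [269 104] [0.6799 0.134  0.033 ]
[236.4 102.2] [235 100] [238 104] [0.6513 0.1339 0.033 ]
[246.8 102. ] [245 100] [248 104] [0.6608 0.134  0.033 ]
grasp now [0.6691 0.0557 0.1623] jaw -0.01 tilt 0.06 t 44.25
[[93, [29.7, -0.8, 43.7], -0.0001], [93, [29.7, -0.8, 43.7], -0.0001]]
```

Emit:
apply_moves(deltas=[[93,[28.9,-1.7,43],0],[93,[28.9,-1.7,43],0],[93,[0,0,28],0],[93,[0,0,18],0],[93,[0,0,4],0]])

```text
t: 44.88
tool_pos: [0.6654, 0.1134, 0.1925]
orientation: [-2.221, -2.22, 0.003]
force: [0.5, -0.6, -0.3]
opening: 0.0929
```

Emit:
apply_moves(deltas=[[93,[0,0,0],0],[93,[0,0,0],0]])

```text
t: 45.12
tool_pos: [0.6667, 0.1141, 0.1958]
orientation: [2.22, 2.22, 0.003]
force: [-0.1, -0.1, 0.6]
opening: 0.0931
```

```bash
python3 tri.py;  python3 - <<'E'
from meas import *
plan((.6657,.1135,.027),0,93)
E
```

```text
jaw 0.02 [0.6667 0.1141 0.0288] F [-0.1 -0.1  0.6] 0.0931 t 45.125
[132.1 297. ] 5.0 [0.5603 0.335  0.033 ]
[139.7 306.9] 4.5 [0.5204 0.3354 0.033 ]
grasp now [0.6665 0.1143 0.0287] jaw 0.03 tilt 0.15 t 45.17
[[93, [-0.8, -0.8, 1.7], 0.0005]]
```

Emit:
apply_moves(deltas=[[93,[-0.8,-0.8,1.5],0],[40,[0,0,0],0],[40,[0,0,0],0],[40,[0,0,0],0],[40,[0,0,0],0]], grip_force=25)

```text
t: 45.8
tool_pos: [0.665, 0.1137, 0.1924]
orientation: [-2.22, -2.222, -0.0]
force: [0.5, 0.7, 0.2]
opening: 0.0571
```

Emit:
apply_moves(deltas=[[40,[0,0,0],0],[40,[0,0,0],0],[40,[0,0,0],0]])

```text
t: 46.18
tool_pos: [0.665, 0.1137, 0.1924]
orientation: [-2.22, -2.222, 0.0]
force: [0.3, -0.2, 0.4]
opening: 0.0456
```

```bash
python3 - <<'E'
from meas import *
s,R=tool();print(s['tool_pos']-[0,0,.167],s['force'],s['opening'])
plan((.6665,.1135,.20),0,40,step=45)
E
```

```text
[0.66496209 0.11369091 0.02540871] [ 0.26746657 -0.21021382  0.40549595] 0.04556417744703417
grasp now [0.665  0.1137 0.0254] jaw 0.05 tilt 0.0 t 46.17
[[40, [-0.0, 0.4, -43.6], 0.0002], [40, [-0.0, 0.4, -43.6], 0.0002], [40, [-0.0, 0.4, -43.6], 0.0002], [40, [-0.0, 0.4, -43.6], 0.0002]]
```

Emit:
apply_moves(deltas=[[40,[0,0,-15],0],[40,[0,0,-40],0],[40,[0,0,-45],0],[40,[0,0,-45],0],[40,[0,0,-25],0]])

```text
t: 46.8
tool_pos: [0.6654, 0.1137, 0.3675]
orientation: [2.218, 2.22, 0.006]
force: [-0.2, 0.6, -1.2]
opening: 0.0456
```

```bash
python3 - <<'E'
from meas import *
plan((.4498,-.2543,.18),17.9,40,step=44)
E
```

```text
grasp now [0.6654 0.1137 0.2005] jaw 0.04 tilt 0.3 t 46.8
[[40, [-36.8, -21.6, 2.0], -0.0312], [40, [-36.1, -22.7, 2.0], -0.0312], [40, [-35.4, -23.8, 2.0], -0.0312], [40, [-34.6, -24.9, 2.0], -0.0312], [40, [-33.8, -26.0, 2.0], -0.0312]]
[[40, [-33.0, -27.0, 2.0], -0.0312], [40, [-32.1, -28.1, 2.0], -0.0312], [40, [-31.2, -29.0, 2.0], -0.0312], [40, [-30.3, -30.0, 2.0], -0.0312], [40, [-29.4, -30.9, 2.0], -0.0312]]
```

Emit:
apply_moves(deltas=[[40,[-36.8,-21.6,0],-0.0312],[40,[-36.1,-22.7,0],-0.0312],[40,[-35.4,-23.8,0],-0.0312],[40,[-34.6,-24.9,0],-0.0312],[40,[-33.8,-26,0],-0.0312]])

```text
t: 47.42
tool_pos: [0.5564, -0.0715, 0.3637]
orientation: [2.038, 2.389, 0.001]
force: [0.7, -0.6, -0.1]
opening: 0.0459
```

Emit:
apply_moves(deltas=[[40,[-33,-27,0],-0.0312],[40,[-32.1,-28,0],-0.0312],[40,[-31.2,-29,0],-0.0312],[40,[-30.3,-30,0],-0.0312],[40,[-29.4,-30.9,0],-0.0312]])

```text
t: 48.05
tool_pos: [0.4488, -0.2554, 0.3638]
orientation: [1.846, 2.54, -0.0]
force: [0.4, -0.2, -0.5]
opening: 0.0457
```

Emit:
apply_moves(deltas=[[40,[0,0,40],0],[40,[0,0,40],0],[40,[0,0,20],0],[40,[0,0,0],0],[40,[0,0,0],0]])

```text
t: 48.68
tool_pos: [0.4502, -0.2547, 0.2642]
orientation: [1.847, 2.539, -0.0]
force: [1.1, -0.3, -0.4]
opening: 0.0461
```

```bash
python3 - <<'E'
from meas import *
s,R=tool();print(s['opening'],s['force'])
plan((.4498,-.2543,.06),17.9,40,step=44)
E
```

```text
0.04608938803274704 [ 1.10458952 -0.31586663 -0.3549404 ]
grasp now [ 0.4502 -0.2547  0.0972] jaw 17.93 tilt 0.13 t 48.67
[[40, [0.5, -0.2, 37.2], 0.0005]]
```

```bash
python3 - <<'E'
from meas import *
C=np.array([.4498,-.2543]);u0=np.radians(107.9);ax=np.array([np.cos(u0),np.sin(u0)])
for n in('side','scene'):
    c=viewer.get_calibration(n);im=viewer.read_camera(n);cv2.imwrite(f'pics/{n}17.png',im)
    p=proj(c,np.r_[C-ax*.0215,.034])[0];k=proj(c,np.r_[C+ax*.0185,.036])[0];print(n,'exp tri',p,'keys',k)
    x,y=p.astype(int)
    m=mask(im,[18,80,100],[38,255,255]);r=m*0;r[y-25:y+25,x-35:x+35]=m[y-25:y+25,x-35:x+35]
    for b in blobs(r,1): print(b.mean(0),cv2.contourArea(b.reshape(-1,1,2)),plane(c,b.mean(0),.034)[0].round(4),plane(c,b.mean(0),.105)[0].round(4))
    g=mask(im,[45,100,50],[85,255,255])
    for b in blobs(g,10):
        P=plane(c,b,.004)
        if np.linalg.norm(P.mean(0)[:2]-C)<.1: print('green',rect(P))
E
```

```text
side exp tri [229.95071327 224.24525453] keys [221.74321409 218.05043832]
[240.74193548 241.22580645] 41.5 [ 0.4538 -0.3631  0.034 ] [ 0.4198 -0.4393  0.105 ]
[230.5        223.83333333] 3.0 [ 0.4588 -0.2735  0.034 ] [ 0.4243 -0.3583  0.105 ]
[230.28571429 205.28571429] 1.5 [ 0.4974 -0.1801  0.034 ] [ 0.4592 -0.2738  0.105 ]
green [ 437.2 -273.2   95.5   48.5  -40.5]
scene exp tri [305.80166904 204.85367067] keys [301.40301816 211.92970259]
```

Both triangles coincide in the side view ((230.5,223.8) lower; (230.3,205.3) upper → same xy within 1 mm). Lower it.

Emit:
apply_moves(deltas=[[40,[0.3,-0.2,20],0],[40,[0,0,12],0],[40,[0,0,4],0],[40,[0,0,1],0],[40,[0,0,0],0]])

```text
t: 49.4
tool_pos: [0.4496, -0.2543, 0.2259]
orientation: [1.848, 2.54, 0.0]
force: [1.1, -0.2, -0.7]
opening: 0.0455
```

```bash
python3 - <<'E'
from meas import *
s,R=tool();print(s['opening'],s['force'])
plan((.4498,-.2543,.0585),17.9,40,step=44)
E
```

```text
0.045501364896526175 [ 1.07476564 -0.21602103 -0.67258734]
grasp now [ 0.4496 -0.2543  0.0589] jaw 17.93 tilt 0.04 t 49.4
[[40, [-0.1, 0.2, 0.4], 0.0005]]
```

Emit:
apply_moves(deltas=[[40,[0,0,0.7],0],[40,[0,0,0],0]])

```text
t: 49.65
tool_pos: [0.4494, -0.2542, 0.225]
orientation: [1.848, 2.54, 0.0]
force: [-0.0, 0.3, -0.2]
opening: 0.0457
```

Emit:
apply_moves(deltas=[[40,[0,0,0.7],0],[40,[0,0,0],0]])

```text
t: 49.9
tool_pos: [0.4494, -0.2541, 0.224]
orientation: [-1.848, -2.54, -0.0]
force: [-0.0, -0.1, -0.3]
opening: 0.046
```

Emit:
apply_moves(deltas=[[40,[0,0,0.5],0],[40,[0,0,0],0]])

```text
t: 50.15
tool_pos: [0.4494, -0.2541, 0.2235]
orientation: [-1.848, -2.54, 0.0]
force: [0.7, -0.4, -1.6]
opening: 0.0455
```

Emit:
apply_moves(deltas=[[55,[0,0,0],0],[70,[0,0,0],0],[80,[0,0,0],0],[80,[0,0,0],0],[80,[0,0,-15],0]])

```text
t: 50.78
tool_pos: [0.4488, -0.2537, 0.2378]
orientation: [-1.847, -2.538, 0.0]
force: [0.1, -0.1, 0.1]
opening: 0.0799
```

Emit:
apply_moves(deltas=[[80,[0,0,-40],0],[93,[0,0,-40],0],[93,[30,10,-40],0],[93,[50,18,-30],0],[93,[50,18,-20],0]])

```text
t: 51.4
tool_pos: [0.453, -0.1151, 0.4118]
orientation: [1.848, 2.536, 0.002]
force: [0.4, 0.6, -0.6]
opening: 0.0928
```

Emit:
apply_moves(deltas=[[93,[0,0,0],0],[93,[0,0,0],0]])

```text
t: 51.65
tool_pos: [0.4531, -0.1162, 0.4093]
orientation: [1.846, 2.54, -0.0]
force: [0.4, -0.7, -0.1]
opening: 0.0929
```

```bash
python3 snap.py w18; python3 snap.py sd18 side; python3 snap.py sc18 scene; python3 - <<'E'
from meas import *
s=cv2.imread('pics/sd18.png')[160:270,170:290]; a=cv2.imread('pics/sc18.png')[120:350,70:350]; w=cv2.imread('pics/w18.png')[190:300,150:290]
A=cv2.resize(s,(400,367),interpolation=cv2.INTER_CUBIC);W=cv2.resize(w,(400,314)[:2],interpolation=cv2.INTER_CUBIC);
B=cv2.resize(a,(400,329),interpolation=cv2.INTER_CUBIC)
L=np.vstack([A,np.zeros((233,400,3),np.uint8)]);Rr=np.vstack([W,B[:286]])
cv2.imwrite('pics/fin.png',np.hstack([L,Rr]))
c=viewer.get_calibration('side');im=cv2.imread('pics/sd18.png')
m=mask(im,[18,80,100],[38,255,255]);r=m*0;r[190:240,200:260]=m[190:240,200:260]
for b in blobs(r,1): print(b.mean(0),cv2.contourArea(b.reshape(-1,1,2)),plane(c,b.mean(0),.064)[0].round(4))
E
```

```text
[ 0.45294741 -0.11674611  0.40858621] 51.7
[ 0.45288497 -0.11699849  0.40818708] 51.75
[ 0.45286708 -0.11714671  0.40793263] 51.8
[244.73333333 238.26666667] 8.5 [ 0.4551 -0.3882  0.064 ]
[229.8 215.6] 1.5 [ 0.4583 -0.2703  0.064 ]
```

View pics/fin.png

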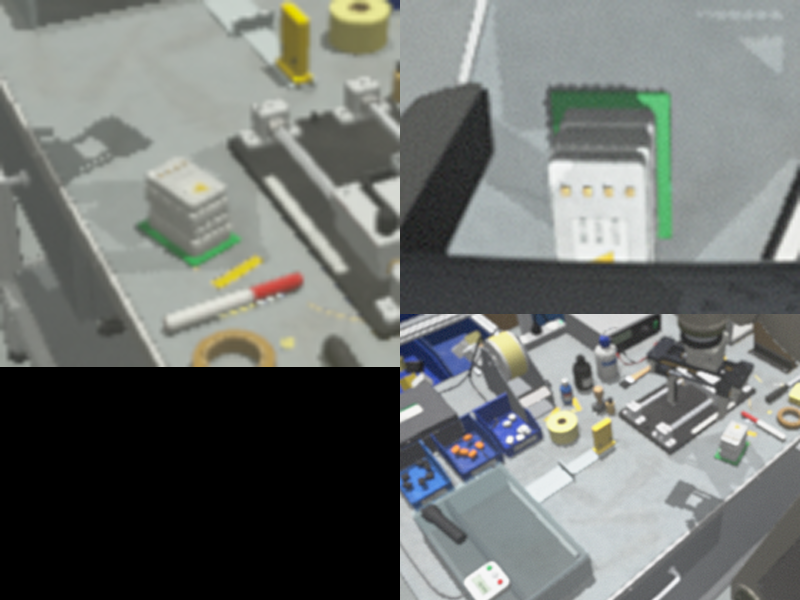

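Final picture: both modules squarely piled on the large pad (side crop (188,205)), shelf empty, scoop flat in front of the lip, bystanders in place. A last numeric check of the scoop edge, then hand in.

```bash
python3 - <<'E'
from meas import *
c=viewer.get_calibration('scene');im=cv2.imread('pics/sc18.png')
print('exp grip',proj(c,np.array([[.671,-.034,.045]])),'edge corners',proj(c,np.array([[.643,.18,.0],[.699,.18,.0]])))
m=(cv2.cvtColor(im,cv2.COLOR_BGR2GRAY)>200).astype(np.uint8)*255
for b in blobs(m,60):
    P=plane(c,b,.003)
    if .6<P[:,0].mean()<.75 and -.1<P[:,1].mean()<.25: print(P.min(0),P.max(0),rect(P))
for b in blobs(mask(im,[18,130,80],[36,255,255]),40):
    P=plane(c,b.mean(0),.045)[0]
    if -.1<P[1]<.05: print('y',b.mean(0),P)
order.close_job()
E
```

```text
exp grip [[211.99637894 205.24805848]] edge corners [[165.4725586  253.91847831]
 [155.64369024 243.66927468]]
[0.64475671 0.07904055 0.003     ] [0.72228462 0.17396225 0.003     ] [683.9 126.3  95.   77.2 -89.2]
[ 0.65719451 -0.01582432  0.003     ] [0.72849632 0.07017177 0.003     ] [682.3  37.4  92.   62.2  67.7]
the job is handed in; nothing more can be done
```

The job is handed in: both relay modules are stacked on the larger green pad, and the scoop lies on the bench in front of the shelf. Only two modules were under it.

- **Scooping:** The first draw of the first module failed. The module slipped forward on the blade because I was pressing the scoop down and it chattered on the bench. I pushed it back against the wall and drew it out slowly with the blade just off the bench. It then rode out well, as did the second module.
- **Pile:** The first module measured about 2 mm from the pad's centre. The second sits within about 4 mm of the first by its label, by a rough side-camera reading. Both look flat and in line in the last picture.
- **Scoop and bystanders:** The blade's visible end reads y = 0.174, against a lip at y ≈ 0.1935, so it is clear of the shelf by about 15–20 mm. The scene camera reads the blade too wide (77 mm instead of 56 mm), but its forward end matched the position I expected. The bystanders look unmoved in the pictures.

It finished at about 52 s on the robot's clock, and the gripper held nothing at hand-in.

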